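# Load, lock and spray the specimen jars

## Robot

A 6-joint arm with a two-finger parallel gripper is mounted at the origin on the work surface. World frame = base frame: x ahead of the robot, y to its left, z up, the work surface at z = 0. Lengths are in m, angles in degrees, forces in N, time in s.
With the tool pointing down it reaches from about 0.4 to 0.825 m from the base axis. Payload 7 kg.
Tool frame: the origin (TCP) lies at the centre of the arm's flange, where the gripper is bolted on; the fingertips stand 178 mm ahead of it and the grasp point (between the pads) lies 159 mm ahead of it; z points along the fingers, y is the line along which they close (so a half turn about z gives the same grasp; the last joint's range is limited). The gripper opens to 88 mm and grips with 3 to 60 N. Pads are 19 mm wide; open, the fingers measure 130 mm over their backs; the gripper's body (78 mm by 193 mm) begins 47 mm behind the grasp point.
Start: joints at [-50.644, 20.546, 0.682, 0, -70.136, -16.507], TCP at [0.262, -0.622, 0.405] pointing down, gripper open.
Joint ranges: [-176.03, 176.03], [-82.01, 121.73], [-58.28, 71.71], [-173.87, 95.51], [-174.79, -0.11], [-173.66, 173.66]. Speed limits (degrees/s): [136.94, 136.94, 172.46, 180, 180, 180].

## Interface

Orientations are given as [roll, pitch, yaw] about the fixed x, y, z axes, in that order (R = Rz(yaw) Ry(pitch) Rx(roll)).
In Python, from plant import telemetry, snapshot, workorder, nets gives the robot as it stands.
- The arm moves only by the shell command python3 -m creep 'ROWS'. ROWS is JSON, a list that holds one entry, the list of rows, each a list of 5 numbers: the shift along the tool's x, y, z normalised to -1 to 1, where 1 is 0.2 m, then the turn about the tool's z normalised to -1 to 1, where 1 is pi/2 rad, then the opening, from 0 (shut) to 1 (fully open). In form: [[[x, y, z, spin, hand], ...]]. A call has 1 to 8 rows; each row shifts and turns the commanded pose from where the row before left it, along the tool's axes as they then stand; what a row does not reach is not made up. A row lasts 1/12 s, in which the tool goes at most 41.7 mm and 7.16 degrees, less where a joint would pass 70% of its speed; a pose out of reach is approached as far as the arm can. A call with a number of a shift or a turn outside -1 to 1 is refused whole. A call with a gripper value outside its range is refused whole. The fingers move at their own pace and stop on an object; the grip force is fixed at half the most. Time passes only in rows, so rows that do not move let the fingers close. It gives the time, the measured TCP pose, the force, the opening and the grip force at its end, in the units of the state.
- telemetry.get_obs(): the state, without advancing time (a new reading comes with each control period).
- snapshot(name): name is "scene" or "top" or "wrist"; returns a dict with "frame" (400x640x3 uint8, red, green, blue), "fx", "fy", "cx", "cy" (pixels), "k1" (the pictures are not rectified: a ray, as slopes to the right and down, at radius r is drawn at 1 + k1 r^2 times it, then the intrinsics apply), "rvec" (rotation vector, rad) and "tvec" (3), from world to camera coordinates, as OpenCV has them; the wrist camera has in their place "mount" (4x4, takes a point from camera to tool coordinates, whose origin is the TCP and whose axes are the flange's). Camera axes: x right, y down, z forward; pixel columns grow to the right and rows downward; lengths in m; the calibration is good to about 2 mm. A picture is of the moment at which its call begins: read the wrist's pose just before it. There is no depth.
- workorder.close_job(): hands the job in; it is judged then, once.
Trained networks look in a picture, given as the dict that the camera call returned (one of the last four; its "shot" number tells which), for a name from the list of things; names that differ only in an ending like _2 or _b are one class to them, and where a whole thing is asked for, a point or a joint stands for the part that bears it (a point fixed in the world has none). Each returns a list of dicts, best first, with "confidence" (0 to 1); they miss things now and then, are a little off and sometimes report something else, mostly with a low value. They report only what shows in the picture. A call takes as long as a camera call.
- nets.find_in(picture, query): "uv" ([column, row] in pixels, amid what is visible of it).
- nets.masks_of(picture, query): "region" (400x640 bool, what is visible of it) and "uv" ([column, row] in pixels, amid what is visible of it).
- nets.landmark_of(picture, query): "uv" ([column, row] in pixels: a listed point, or the origin of a listed thing).
The state is a dict: "clock": time; "joint_pos": joint angles; "qvel": joint speeds; "tau": joint torques, N m; "tool_pos": TCP position; "orientation": TCP orientation; "force": force on the tool from outside, world axes, zero at the start; "moment": the same for the moment, N m; "opening": finger opening in m; "gripper_force": force on a finger pad.
Only numpy, scipy, OpenCV 4.12 (cv2) and the standard library are available. Lean on these libraries where they do the work, as an engineer would, in place of code of your own. Each camera call takes 0.05 s, during which the arm holds its last target. There are 200 camera calls.

## Task

First stand every specimen jar that is out on the bench upright in a pocket of the rack on the rail, one per pocket and fully down, with the rack still at its loading end. Next push the rack along the rail until it stops below the spray nozzle, then fit the square-bored handle fully home on the square spindle, turn it anticlockwise to its stop so that the clamp finger locks the rack, and only then press the canister's cap all the way down and let it come up again. Leave the handle on the spindle and do not knock the other things on the bench about.

Things in the scene. Friction and masses are not known exactly. Their poses are not given: they have to be found in the camera images.
- jar0: specimen jar: amber glass body 38 mm in diameter, white cap 40 mm in diameter from 48 to 70 mm above its underside, 70 mm high, standing upright. Origin: centre of the underside, z up. Two to four of the four jars are on the bench; absent ones have no pose
- jar1: specimen jar: amber glass body 38 mm in diameter, white cap 40 mm in diameter from 48 to 70 mm above its underside, 70 mm high, standing upright. Origin: centre of the underside, z up. Two to four of the four jars are on the bench; absent ones have no pose
- jar2: specimen jar: amber glass body 38 mm in diameter, white cap 40 mm in diameter from 48 to 70 mm above its underside, 70 mm high, standing upright. Origin: centre of the underside, z up. Two to four of the four jars are on the bench; absent ones have no pose
- jar3: specimen jar: amber glass body 38 mm in diameter, white cap 40 mm in diameter from 48 to 70 mm above its underside, 70 mm high, standing upright. Origin: centre of the underside, z up. Two to four of the four jars are on the bench; absent ones have no pose
- pocket0 (a point): centre of the floor of pocket 0 (pockets are numbered along the direction of travel, 47 mm apart) of the yellow-green rack: a square pocket 42 mm wide, 32 mm deep; it moves with the rack. The rack is 58 mm wide and 200 mm long. x: horizontally across the rail, away from the robot side, y: along the rail in the direction of travel, z up. The pocket floor is 24 mm above the bench
- pocket1 (a point): centre of the floor of pocket 1 (pockets are numbered along the direction of travel, 47 mm apart) of the yellow-green rack: a square pocket 42 mm wide, 32 mm deep; it moves with the rack. The rack is 58 mm wide and 200 mm long. x: horizontally across the rail, away from the robot side, y: along the rail in the direction of travel, z up. The pocket floor is 24 mm above the bench
- pocket2 (a point): centre of the floor of pocket 2 (pockets are numbered along the direction of travel, 47 mm apart) of the yellow-green rack: a square pocket 42 mm wide, 32 mm deep; it moves with the rack. The rack is 58 mm wide and 200 mm long. x: horizontally across the rail, away from the robot side, y: along the rail in the direction of travel, z up. The pocket floor is 24 mm above the bench
- pocket3 (a point): centre of the floor of pocket 3 (pockets are numbered along the direction of travel, 47 mm apart) of the yellow-green rack: a square pocket 42 mm wide, 32 mm deep; it moves with the rack. The rack is 58 mm wide and 200 mm long. x: horizontally across the rail, away from the robot side, y: along the rail in the direction of travel, z up. The pocket floor is 24 mm above the bench
- carrier_tab (a point): middle of the top of the upright tab at the trailing end of the rack, for holding or pushing it; the tab is 20 mm wide (x, across the rail), 12 mm thick (y, along it) and free for the top 60 mm; its top is 102 mm above the bench. Axes as for the pockets
- carrier (a joint): travel of the rack along the rail in m: 0 at the loading end, 0.16 at the stop below the nozzle; it stays where it is left, with 2 to 3 N of friction
- handle: black bar handle: a square hub 40 x 40 mm and 32 mm high with an arm 20 mm wide (y) and 14 mm thick on either side, along its x, 124 mm long over all, arms 15 to 29 mm above the underside. A square bore 22 mm wide, its sides along x and y, runs right through the hub from top to bottom. Origin: centre of the underside, z up. The hub can be held across its two bare faces (y)
- spindle_seat (a point): centre of the round shoulder of the clamp spindle, on which the hub rests when fully home, 80 mm above the bench; from it a square shaft 20 mm wide stands up 28 mm, its sides along this point's x and y, which turn with the spindle; z up. The shoulder is 48 mm in diameter; below it a finger turns with the spindle
- spindle (a joint): angle of the spindle in rad, growing anticlockwise from above: starts between 0 and 0.2, the stop is at 0.9, where the finger lies over the end of the rack; it stays where it is left, with about 0.1 N m of friction
- pump_top (a point): centre of the top of the round sprung cap (40 mm in diameter) of the fixed white spray canister, which stands behind the rail, about 192 mm above the bench when up; a nozzle tube of 10 mm diameter reaches 75 mm to -x from it over the rail, 7 mm below the top
- pump (a joint): how far the cap is pressed in m: 0 up, 0.012 fully down, about 6 N; it springs back
- dish: bystander, not to be disturbed: shallow glass dish, 84 mm across and 16 mm high. Origin: centre of its underside
- forceps: bystander, not to be disturbed: flat steel forceps lying down, 120 x 12 x 8 mm. Origin: centre of its underside
- wash_bottle: bystander, not to be disturbed: white plastic wash bottle standing, 64 mm across, 150 mm high. Origin: centre of its underside
- slide_box: bystander, not to be disturbed: closed grey box for slides, 100 x 75 x 32 mm. Origin: centre of its underside

How it is judged:
By the outcome, as a careful person would: the job done as asked, in the order asked, and still so for the second after the job is handed in, with the robot touching nothing.
Of jar0, jar1, jar2, jar3 only 2 to 4 are there at a start; the rules pass over those that are not, and their reading is None.
At some moment in a run one of jar0, jar1, jar2, jar3, handle may be knocked a few centimetres aside while the robot is not near it.
It also fails if it takes over 210 s, if anything falls off the work surface, if the arm or the gripper's body presses on something with over 40 N, if the wrist force passes 120 N, or if a joint passes its speed limit or range.

## Working session

There is one attempt and no reset: what is moved stays moved. The work goes in short steps, Python scripts to look and compute and a shell command to move; the robot and the scene stay as the last step left them, time stands still between calls to the robot, and variables do not carry over. Pictures are saved under pics/ and viewed, at most 14 in all, crops included, and the job is handed in when it is done.

```bash
ls; mkdir -p pics; cat > h.py <<'E'
import numpy as np, cv2, json
from scipy.spatial.transform import Rotation as R
from plant import telemetry, snapshot, workorder, nets
def tcp():
    o=telemetry.get_obs(); T=np.eye(4); T[:3,3]=o["tool_pos"]; T[:3,:3]=R.from_euler('xyz',o["orientation"],degrees=True).as_matrix(); return T
def shot(name):
    T=tcp(); p=snapshot(name)
    if "mount" in p: C=T@np.array(p["mount"])
    else:
        W=np.eye(4); W[:3,:3]=cv2.Rodrigues(np.array(p["rvec"],float))[0]; W[:3,3]=np.ravel(p["tvec"]); C=np.linalg.inv(W)
    p["C"]=C; return p
def save(p,n): cv2.imwrite("pics/"+n,p["frame"][:,:,::-1])
def ray(p,uv):
    d=np.array([(uv[0]-p["cx"])/p["fx"],(uv[1]-p["cy"])/p["fy"]]); x=d.copy()
    for _ in range(20): x=d/(1+p["k1"]*(x@x))
    return p["C"][:3,3],p["C"][:3,:3]@np.array([x[0],x[1],1])
def at_z(p,uv,z):
    o,d=ray(p,uv); return o+d*(z-o[2])/d[2]
def proj(p,X):
    c=np.linalg.inv(p["C"])@np.append(X,1); x=c[:2]/c[2]; x=x*(1+p["k1"]*(x@x)); return np.array([x[0]*p["fx"]+p["cx"],x[1]*p["fy"]+p["cy"]])
def tri(ps,uvs):
    A=np.zeros((3,3));b=np.zeros(3)
    for p,u in zip(ps,uvs):
        o,d=ray(p,u); d/=np.linalg.norm(d); M=np.eye(3)-np.outer(d,d); A+=M;b+=M@o
    return np.linalg.solve(A,b)
def rows(dx,yaw=0):  # world delta -> tool units
    T=tcp(); return np.round(T[:3,:3].T@np.array(dx)/0.2,3)
E
cat > look.py <<'E'
from h import *
P={n:shot(n) for n in("scene","top")}
for n in P: save(P[n],n+"0.png")
Z=dict(jar0=0,pocket0=.024,pocket1=.024,pocket2=.024,pocket3=.024,carrier_tab=.102,handle=0,spindle_seat=.08,pump_top=.192,dish=0,forceps=0,wash_bottle=0,slide_box=0)
for q,z in Z.items():
    for n,p in P.items():
        for r in nets.landmark_of(p,q)[:5]:
            if r["confidence"]>.3: print(q,n,np.round(r["uv"]),round(r["confidence"],2),np.round(at_z(p,r["uv"],z),3))
print(telemetry.get_obs())
E
python3 look.py
```

```text
pics
jar0 scene [238. 287.] 0.97 [ 0.44  -0.216  0.   ]
jar0 scene [286. 250.] 0.87 [ 0.45  -0.047  0.   ]
jar0 scene [213. 313.] 0.72 [ 0.448 -0.307 -0.   ]
jar0 scene [263. 260.] 0.65 [ 0.425 -0.108  0.   ]
jar0 top [438. 235.] 0.71 [ 0.46  -0.308  0.   ]
jar0 top [407. 240.] 0.63 [ 0.444 -0.215  0.   ]
jar0 top [348. 239.] 0.6 [ 0.441 -0.043  0.   ]
jar0 top [374. 239.] 0.49 [ 0.445 -0.118  0.   ]
pocket0 scene [311. 277.] 0.93 [ 0.579 -0.119  0.024]
pocket0 scene [323. 268.] 0.66 [ 0.586 -0.077  0.024]
pocket0 scene [335. 259.] 0.65 [ 0.591 -0.034  0.024]
pocket0 top [331. 182.] 0.93 [0.606 0.011 0.024]
pocket0 top [348. 187.] 0.76 [ 0.592 -0.039  0.024]
pocket0 top [366. 187.] 0.65 [ 0.594 -0.089  0.024]
pocket0 top [384. 186.] 0.55 [ 0.596 -0.141  0.024]
pocket1 scene [311. 277.] 0.93 [ 0.579 -0.119  0.024]
pocket1 scene [323. 268.] 0.66 [ 0.586 -0.077  0.024]
pocket1 scene [335. 259.] 0.65 [ 0.591 -0.034  0.024]
pocket1 top [331. 182.] 0.93 [0.606 0.011 0.024]
pocket1 top [348. 187.] 0.76 [ 0.592 -0.039  0.024]
pocket1 top [366. 187.] 0.65 [ 0.594 -0.089  0.024]
pocket1 top [3
[... 1848 characters left out ...]
 [ 0.444 -0.103  0.   ]
{'clock': 1.4, 'joint_pos': array([-5.06445627e+01,  2.05464181e+01,  6.82879918e-01, -1.54566253e-03,
       -7.01351654e+01, -1.65050233e+01]), 'qvel': array([ 0.00028508, -0.00889739, -0.00044409, -0.00127242,  0.05155   ,
       -0.05344852]), 'tau': array([-3.56507089e-04, -5.82394230e+01,  2.93302149e+01,  7.00241670e+00,
        1.24296945e-02, -6.30443537e-05]), 'tool_pos': array([ 0.2620833 , -0.62202584,  0.40466273]), 'orientation': array([-1.79999170e+02,  1.76210065e-03, -1.57150111e+02]), 'force': array([-0.23834583, -0.19106637,  0.36016695]), 'moment': array([-0.01959874,  0.00097631, -0.01659965]), 'gripper_force': 0.0, 'opening': 0.08801370270035859}
```

View pics/scene0.png

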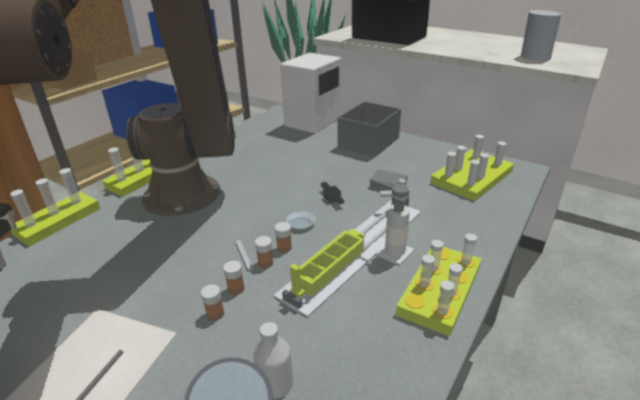

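View pics/top0.png

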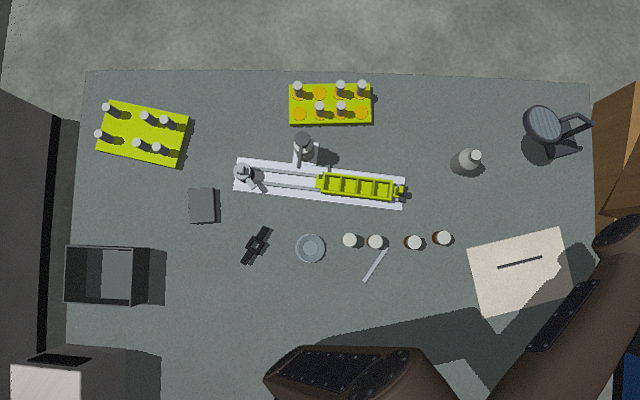

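```bash
python3 -m creep '[[[0,0,0,-0.079,1],[0,0,0,-0.079,1],[0,0,0,-0.079,1],[0,0,0,-0.079,1],[0,0,0,-0.079,1],[0,0,0,-0.079,1],[0,0,0,-0.079,1],[0,0,0,-0.079,1]]]'
python3 -m creep '[[[0,0,0,-0.079,1],[0,0,0,-0.0356,1],[-0.2,-0.1,0,0,1],[-0.2,-0.1,0,0,1],[-0.2,-0.1,0,0,1],[-0.2,-0.1,0,0,1],[-0.2,-0.1,0,0,1],[-0.2,-0.1,0,0,1]]]'
python3 -m creep '[[[-0.2,-0.1,-0.05,0,1],[-0.2,-0.1,-0.05,0,1],[-0.2,-0.1,-0.05,0,1],[-0.2,-0.1,-0.05,0,1],[-0.2,-0.1,-0.05,0,1],[-0.2,-0.1,0,0,1],[-0.2,-0.1,0,0,1],[0,0,0,0,1]]]'
cat > w.py <<'E'
from h import *
import sys
n=sys.argv[1]; p=shot("wrist"); save(p,n+".png"); print(np.round(telemetry.get_obs()["tool_pos"],4),telemetry.get_obs()["orientation"],np.round(p["C"],2).tolist())
Z=dict(jar0=0,pocket0=.024,carrier_tab=.102,handle=0,spindle_seat=.08,pump_top=.192)
for q in sys.argv[2:]:
    for r in nets.landmark_of(p,q)[:6]:
        if r["confidence"]>.3: print(q,np.round(r["uv"]),round(r["confidence"],2),np.round(at_z(p,r["uv"],Z[q]),4))
E
python3 w.py w1 jar0 pocket0 carrier_tab pump_top spindle_seat handle
```

```text
clock: 2.07
tool_pos: [0.2621, -0.622, 0.4046]
orientation: [180.0, 0.0, -99.9]
force: [1.2, 0.4, -0.5]
opening: 0.0877
gripper_force: 0.0
clock: 2.73
tool_pos: [0.3741, -0.3965, 0.4049]
orientation: [-180.0, -0.0, -90.0]
force: [1.4, 0.4, 0.9]
opening: 0.0874
gripper_force: 0.0
clock: 3.4
tool_pos: [0.5041, -0.1369, 0.4504]
orientation: [-179.9, 0.0, -89.7]
force: [-0.3, -1.0, -0.2]
opening: 0.0875
gripper_force: 0.0
[ 0.503  -0.1388  0.4502] [-1.79966596e+02  1.40739975e-02 -8.96779243e+01] [[-1.0, -0.01, -0.0, 0.5], [-0.01, 0.96, 0.29, -0.22], [-0.0, 0.29, -0.96, 0.43], [0.0, 0.0, 0.0, 1.0]]
jar0 [360.  18.] 0.97 [ 0.458  -0.3097  0.    ]
jar0 [370.  88.] 0.79 [ 0.4412 -0.2299  0.    ]
jar0 [363. 225.] 0.69 [ 0.4423 -0.0474  0.    ]
jar0 [364. 176.] 0.56 [ 0.4437 -0.1177  0.    ]
pocket0 [253. 169.] 0.71 [ 0.5877 -0.1311  0.024 ]
pocket0 [252. 236.] 0.68 [ 0.594 -0.039  0.024]
pocket0 [250. 268.] 0.65 [0.5994 0.0084 0.024 ]
pocket0 [253. 202.] 0.61 [ 0.5902 -0.0882  0.024 ]
carrier_tab [240. 137.] 0.67 [ 0.5832 -0.1797  0.102 ]
spindle_seat [374. 294.] 0.36 [0.4368 0.0123 0.08  ]
```

View pics/w1.png

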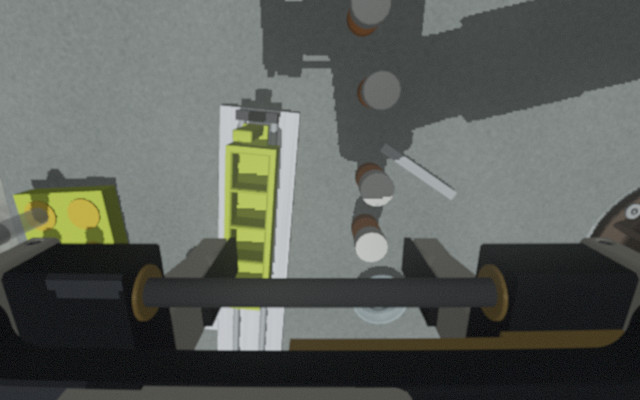

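```bash
cat >> h.py <<'E'
from scipy.optimize import minimize
def G(p,s):
    g=cv2.GaussianBlur(p["frame"].astype(np.float32),(0,0),s); gx=cv2.Sobel(g,-1,1,0);gy=cv2.Sobel(g,-1,0,1)
    return np.sqrt((gx**2+gy**2).sum(2))
def line(a,b,n=40): return np.linspace(a,b,n)
def rect(cx,cy,w,l,z):
    c=[(cx-w/2,cy-l/2,z),(cx+w/2,cy-l/2,z),(cx+w/2,cy+l/2,z),(cx-w/2,cy+l/2,z)]
    return np.vstack([line(np.array(c[i]),np.array(c[(i+1)%4])) for i in range(4)])
def circ(r,z): 
    t=np.linspace(0,2*np.pi,80); return np.c_[r*np.cos(t),r*np.sin(t),0*t+z]
# models in own frame; rack origin = pocket row centre on bench, y travel
RACK=np.vstack([rect(0,(i-1.5)*.047,.042,.042,.056) for i in range(4)]+[rect(0,0,.058,.2,.056)])
CAP=np.vstack([circ(.02,.07)])
def handle_pts():
    A=[(-.062,-.01),(-.062,.01),(.062,.01),(.062,-.01)]
    a=[np.array([x,y,.029]) for x,y in A]
    return np.vstack([line(a[0],a[1]),line(a[1],a[1]*[0,1,1]+[-.02,0,0]),line(a[2]*[0,1,1]+[.02,0,0],a[2]),line(a[2],a[3]),line(a[3],a[3]*[0,1,1]+[.02,0,0]),line(a[0]*[0,1,1]+[-.02,0,0],a[0]),rect(0,0,.04,.04,.032),rect(0,0,.022,.022,.032)])
def place(M,q): 
    c,s=np.cos(q[2]),np.sin(q[2]); return np.c_[c*M[:,0]-s*M[:,1]+q[0],s*M[:,0]+c*M[:,1]+q[1],M[:,2]]
def projn(p,X):
    W=np.linalg.inv(p["C"]); c=X@W[:3,:3].T+W[:3,3]; x=c[:,:2]/c[:,2:]; x=x*(1+p["k1"]*(x**2).sum(1,keepdims=True)); return x*[p["fx"],p["fy"]]+[p["cx"],p["cy"]]
def fit(p,M,q0,span=(.012,.012,.05),yaw=True,seed=0):
    q0=np.array(q0,float); rng=np.random.default_rng(seed); best=q0
    for s,k in((3,1),(1.5,.35),(1,.12)):
        g=G(p,s)
        def f(q):
            u=projn(p,place(M,q)).astype(np.float32)
            return -float(np.mean(np.minimum(cv2.remap(g,u[:,:1],u[:,1:],cv2.INTER_LINEAR),150)))
        sp=np.array(span)*k*([1,1,1] if yaw else [1,1,0])
        c=[best]+[best+rng.uniform(-1,1,3)*sp for _ in range(400)]
        best=min(c,key=f)
        best=minimize(f,best,method="Nelder-Mead",options=dict(initial_simplex=np.array([best]+[best+np.eye(3)[i]*max(sp[i],1e-9)*.2 for i in range(3)]),xatol=1e-5)).x if yaw else minimize(lambda a:f(np.r_[a,best[2]]),best[:2],method="Nelder-Mead",options=dict(initial_simplex=np.array([best[:2],best[:2]+[sp[0]*.2,0],best[:2]+[0,sp[1]*.2]]))).x.tolist()+[best[2]]
        best=np.array(best)
    return best,-f(best)
def draw(p,Ms,n):
    im=p["frame"][:,:,::-1].copy()
    for X in Ms:
        for u in projn(p,X):
            if abs(u).max()<2000: cv2.circle(im,(int(u[0]),int(u[1])),0,(0,0,255),-1)
    cv2.imwrite("pics/"+n,im)
E
python3 -m creep '[[[0.15,-0.1,0,0.053,1],[0,-0.1,0,0,1],[0,0,0,0,1],[0,0,0,0,1]]]'
cat > a.py <<'E'
from h import *
p=shot("wrist"); print(p["fx"],p["cx"],p["cy"],p["k1"]); T=tcp(); print(np.round(T[:3,3],4),projn(p,(T@[0,0,.159,1])[None,:3]))
r,s=fit(p,RACK,(.593,-.062,-.083)); print("rack",np.round(r,4),s)
Ms=[place(RACK,r)]
for j in [(.445,-.045,0),(.442,-.115,0),(.442,-.22,0),(.455,-.308,0)]:
    q,s=fit(p,CAP,j,yaw=False,span=(.01,.012,0)); print("jar",np.round(q,4),s); Ms.append(place(CAP,q))
draw(p,Ms,"f1.png")
E
python3 a.py
```

```text
clock: 4.08
tool_pos: [0.5418, -0.1748, 0.4493]
orientation: [179.9, -0.0, -94.9]
force: [-0.4, -0.3, 0.3]
opening: 0.0878
gripper_force: 0.0
327.9550329192149 319.5027186910091 198.51989097848642 -0.026852949085766936
[ 0.5413 -0.1744  0.4496] [[319.27632464 273.51209359]]
rack [ 0.5933 -0.0657 -0.0884] 108.11925506591797
jar [ 0.44   -0.0501  0.    ] 89.14412689208984
jar [ 0.4392 -0.1174  0.    ] 150.0
jar [ 0.4401 -0.2256  0.    ] 105.99357604980469
jar [ 0.4549 -0.308   0.    ] 119.42155456542969
```

View pics/f1.png

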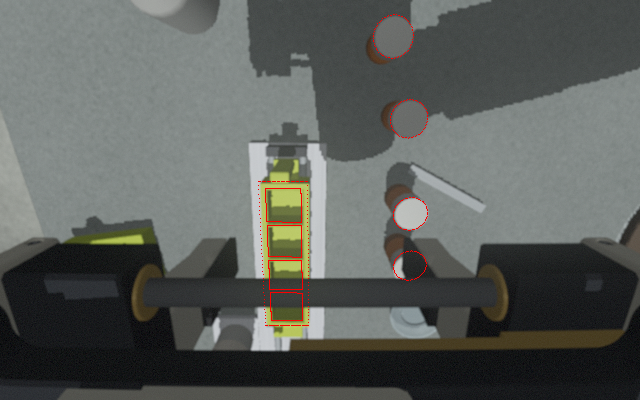

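```bash
cat > go.py <<'E'
from h import *
import sys
a=list(map(float,sys.argv[1:])); T=tcp(); o=telemetry.get_obs()
print(o["clock"],"at",np.round(T[:3,3],4),np.round(o["orientation"],2),"open",round(o["opening"],4),"F",np.round(o["force"],1))
d=T[:3,:3].T@(np.array(a[:3])-T[:3,3])/.2
print("units",np.round(d,3)," spin",round((o["orientation"][2]-a[3])/90,4) if len(a)>3 else "")
E
python3 -m creep '[[[-0.06,0.133,0.05,0,1],[-0.06,0.133,0.05,0,1],[-0.06,0.133,0.05,0,1],[-0.06,0.134,0.05,0,1],[0,0,0.19,0,1],[0,0,0.19,0,1],[0,0,0.19,0,1],[0,0,0.12,0,1]]]'; python3 -m creep '[[[0,0,0,0,1],[0,0,0,0,1]]]'; python3 go.py 0.4392 -0.1174 0.214 -95.06
```

```text
clock: 4.8
tool_pos: [0.4371, -0.117, 0.27]
orientation: [179.9, 0.0, -94.7]
force: [0.3, 0.7, -0.8]
opening: 0.0877
gripper_force: 0.0
clock: 4.97
tool_pos: [0.4388, -0.117, 0.2721]
orientation: [179.9, -0.1, -94.7]
force: [0.1, 0.6, 0.6]
opening: 0.0875
gripper_force: 0.0
4.9667 at [ 0.4388 -0.117   0.2721] [ 1.7988e+02 -5.0000e-02 -9.4710e+01] open 0.0875 F [0.1 0.6 0.6]
units [ 0.001 -0.003  0.291]  spin 0.0039
```

```bash
python3 -m creep '[[[0,0,0.15,0.004,1],[0,0,0.14,0,1],[0,0,0,0,1],[0,0,0,0,0],[0,0,0,0,0],[0,0,0,0,0],[0,0,0,0,0],[0,0,0,0,0]]]';  python3 -m creep '[[[0,0,0,0,0],[0,0,0,0,0],[0,0,0,0,0],[0,0,0,0,0]]]'
```

```text
clock: 5.63
tool_pos: [0.4398, -0.1168, 0.2154]
orientation: [-179.9, 0.0, -95.1]
force: [0.1, 0.4, 0.4]
opening: 0.0598
gripper_force: 0.0
clock: 5.97
tool_pos: [0.4394, -0.1169, 0.2143]
orientation: [-180.0, -0.0, -95.1]
force: [-0.6, 0.6, 3.5]
opening: 0.0395
gripper_force: 30.0
```

Gripped. Release and lift for a bias check.

```bash
python3 -m creep '[[[0,0,0,0,1],[0,0,0,0,1],[0,0,0,0,1],[0,0,0,0,1],[0,0,0,0,1],[0,0,0,0,1],[0,0,-0.1,0,1],[0,0,-0.2,0,1]]]';  python3 -m creep '[[[0,0,-0.2,0,1],[0,0,-0.2,0,1],[0.1,0,-0.2,0,1],[0.1,0,0,0,1],[0.1,0,0,0,1],[0,0,0,0,1],[0,0,0,0,1]]]'
cat > b.py <<'E'
from h import *
p=shot("wrist"); print(np.round(tcp()[:3,3],4)); Ms=[]
for j in [(.4394,-.1169,0),(.4401,-.2256,0),(.4549,-.308,0)]:
    q,s=fit(p,CAP,j,yaw=False,span=(.01,.01,0)); print("jar",np.round(q,4),s); Ms.append(place(CAP,q))
r,s=fit(p,RACK,(.593,-.065,-.088)); print("rack",np.round(r,4),s);Ms.append(place(RACK,r))
draw(p,Ms,"f2.png")
E
python3 b.py
```

```text
clock: 6.63
tool_pos: [0.4377, -0.117, 0.2711]
orientation: [179.5, -0.1, -95.1]
force: [1.0, -0.5, -0.7]
opening: 0.0854
gripper_force: 0.0
clock: 7.22
tool_pos: [0.4338, -0.1759, 0.3913]
orientation: [180.0, 0.0, -95.2]
force: [0.8, 0.2, 0.0]
opening: 0.0879
gripper_force: 0.0
[ 0.4339 -0.1754  0.3912]
jar [ 0.4386 -0.117   0.    ] 141.76467895507812
jar [ 0.4399 -0.2253  0.    ] 134.4528045654297
jar [ 0.4548 -0.3078  0.    ] 124.65754699707031
rack [ 0.5926 -0.0626 -0.0796] 69.25314331054688
```

View pics/f2.png

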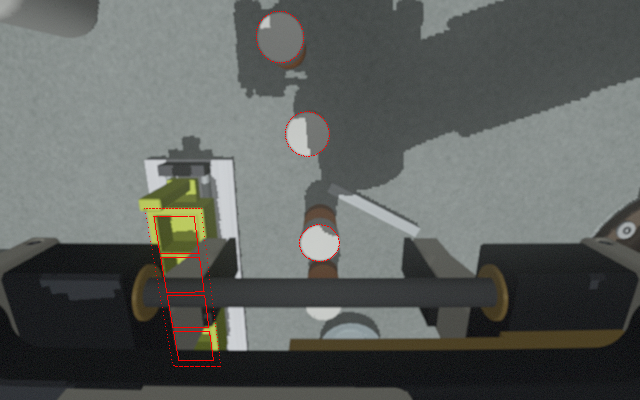

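```bash
python3 go.py 0.585 -0.05 0.43; python3 -m creep '[[[-0.14,-0.14,-0.05,0,1],[-0.14,-0.14,-0.05,0,1],[-0.14,-0.14,-0.05,0,1],[-0.14,-0.14,-0.04,0,1],[0,-0.14,0,0,1],[0,0,0,0,1],[0,0,0,0,1],[0,0,0,0,1]]]'
cat > c.py <<'E'
from h import *
p=shot("wrist"); print(np.round(tcp()[:3,3],4))
for q0 in [(.593,-.065,-.088),(.594,-.061,-.085)]:
    r,s=fit(p,RACK,q0); print("rack",np.round(r,4),s)
    for i in range(4): print(i,np.round(place(np.array([[0,(i-1.5)*.047,0]]),r),4))
draw(p,[place(RACK,r)],"f3.png")
E
python3 c.py
```

```text
7.2667 at [ 0.4339 -0.1754  0.3912] [ 1.7998e+02  1.0000e-02 -9.5160e+01] open 0.088 F [-0.1  0.1 -0.4]
units [-0.693 -0.696 -0.194]  spin 
clock: 7.93
tool_pos: [0.5833, -0.0755, 0.4284]
orientation: [179.9, -0.0, -95.1]
force: [-0.8, -0.3, -0.3]
opening: 0.0875
gripper_force: 0.0
[ 0.5829 -0.0759  0.4289]
rack [ 0.5941 -0.0637 -0.0934] 128.13722229003906
0 [[ 0.5875 -0.1339  0.    ]]
1 [[ 0.5919 -0.0871  0.    ]]
2 [[ 0.5963 -0.0403  0.    ]]
3 [[0.6007 0.0065 0.    ]]
rack [ 0.5941 -0.0637 -0.0937] 128.1414031982422
0 [[ 0.5875 -0.1339  0.    ]]
1 [[ 0.5919 -0.0871  0.    ]]
2 [[ 0.5963 -0.0403  0.    ]]
3 [[0.6007 0.0065 0.    ]]
```

View pics/f3.png

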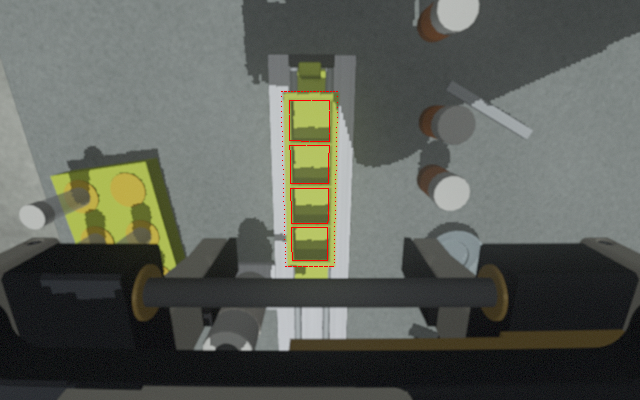

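```bash
python3 go.py 0.4394 -0.117 0.214 -95.36; python3 -m creep '[[[0.085,0.18,0,0.003,1],[0.085,0.18,0,0,1],[0.085,0.18,0.05,0,1],[0.02,0.155,0.1,0,1],[0,0,0.19,0,1],[0,0,0.19,0,1],[0,0,0.19,0,1],[0,0,0.19,0,1]]]';  python3 go.py 0.4394 -0.117 0.214 -95.36
```

```text
7.9833 at [ 0.5829 -0.0759  0.4289] [ 1.7993e+02 -1.0000e-02 -9.5080e+01] open 0.0875 F [ 0.8 -0.3  0.6]
units [0.268 0.695 1.075]  spin 0.0031
clock: 8.65
tool_pos: [0.4387, -0.1185, 0.2473]
orientation: [-179.8, 0.1, -95.4]
force: [1.0, 2.1, -0.5]
opening: 0.0875
gripper_force: 0.0
8.65 at [ 0.4387 -0.1185  0.2473] [-1.798e+02  5.000e-02 -9.539e+01] open 0.0875 F [ 1.   2.1 -0.5]
units [-0.007 -0.002  0.166]  spin -0.0003
```

```bash
python3 -m creep '[[[-0.007,-0.002,0.166,0,1],[0,0,0,0,1],[0,0,0,0,0],[0,0,0,0,0],[0,0,0,0,0],[0,0,0,0,0],[0,0,0,0,0],[0,0,0,0,0]]]';python3 -m creep '[[[0,0,0,0,0],[0,0,0,0,0],[0,0,0,0,0],[0,0,-0.1,0,0],[0,0,-0.2,0,0],[0,0,-0.2,0,0],[0,0,-0.2,0,0],[0,0,0,0,0]]]';  python3 go.py 0.6014 0.0065 0.238 -95.36
```

```text
clock: 9.32
tool_pos: [0.4409, -0.1167, 0.2153]
orientation: [-179.9, 0.0, -95.4]
force: [1.4, -0.3, -0.2]
opening: 0.0533
gripper_force: 0.0
clock: 9.98
tool_pos: [0.4427, -0.1168, 0.3617]
orientation: [-179.3, 0.0, -95.3]
force: [1.1, -0.2, -1.5]
opening: 0.0395
gripper_force: 30.0
9.9833 at [ 0.4427 -0.1168  0.3617] [-1.7934e+02  4.0000e-02 -9.5270e+01] open 0.0395 F [ 1.1 -0.2 -1.5]
units [-0.686 -0.726  0.628]  spin 0.001
```

```bash
python3 -m creep '[[[-0.137,-0.145,0,0,0],[-0.137,-0.145,0,0,0],[-0.137,-0.145,0,0,0],[-0.137,-0.145,0,0,0],[-0.137,-0.145,0,0,0],[0,0,0,0,0],[0,0,0,0,0],[0,0,0,0,0]]]';  python3 go.py 0.6014 0.0065 0.238 -95.36
```

```text
clock: 10.65
tool_pos: [0.5975, 0.0063, 0.3531]
orientation: [179.9, -0.0, -95.3]
force: [-0.1, -0.9, -0.8]
opening: 0.0397
gripper_force: 30.0
10.65 at [0.5975 0.0063 0.3531] [ 1.7987e+02 -4.0000e-02 -9.5340e+01] open 0.0397 F [-0.1 -0.9 -0.8]
units [-0.003 -0.021  0.575]  spin 0.0002
```

```bash
python3 -m creep '[[[-0.003,-0.021,0.12,0,0],[0,0,0.15,0,0],[0,0,0.1,0,0],[0,0,0,0,0],[0,0,0,0,0],[0,0,0,0,0]]]';  python3 go.py 0.6014 0.0065 0.238 -95.36
```

```text
clock: 11.15
tool_pos: [0.6023, 0.0059, 0.2819]
orientation: [-179.9, 0.0, -95.4]
force: [-0.4, -0.4, -0.1]
opening: 0.0393
gripper_force: 30.0
11.15 at [0.6023 0.0059 0.2819] [-1.7989e+02  1.0000e-02 -9.5360e+01] open 0.0393 F [-0.4 -0.4 -0.1]
units [-0.002  0.005  0.219]  spin -0.0
```

```bash
python3 -m creep '[[[-0.002,0.004,0.05,0,0],[0,0,0.04,0,0],[0,0,0.04,0,0],[0,0,0,0,0],[0,0,0,0,0]]]';  python3 -m creep '[[[0,0,0.04,0,0],[0,0,0.03,0,0],[0,0,0.02,0,0],[0,0,0,0,0],[0,0,0,0,0]]]'
```

```text
clock: 11.57
tool_pos: [0.6011, 0.0068, 0.2535]
orientation: [179.9, -0.0, -95.4]
force: [0.1, 0.4, -0.1]
opening: 0.0391
gripper_force: 30.0
clock: 11.98
tool_pos: [0.601, 0.0068, 0.2375]
orientation: [-180.0, -0.0, -95.3]
force: [-6.5, 0.9, 14.9]
opening: 0.0395
gripper_force: 30.0
```

```bash
python3 -m creep '[[[0,0,-0.01,0,1],[0,0,0,0,1],[0,0,0,0,1],[0,0,0,0,1],[0,0,0,0,1],[0,0,0,0,1],[0,0,-0.05,0,1],[0,0,-0.15,0,1]]]';  python3 -m creep '[[[0,0,-0.2,0,1],[0,0.15,-0.2,0,1],[0,0.2,-0.1,0,1],[0,0.2,0,0,1],[0,0,0,0,1],[0,0,0,0,1]]]'
cat > d.py <<'E'
from h import *
import sys
p=shot("wrist"); print(np.round(tcp()[:3,3],4)); Ms=[]
for j in json.loads(sys.argv[2]):
    q,s=fit(p,CAP,(j[0],j[1],0),yaw=False,span=(.01,.01,0)); print("jar",np.round(q,4),s); Ms.append(place(CAP,q))
Z=[place(CAP+[0,0,.024],(.6007,.0065,0))]
draw(p,Ms+Z,sys.argv[1])
E
python3 d.py f4.png '[[0.44,-0.05],[0.44,-0.225],[0.455,-0.308]]'; python3 go.py 0.44 -0.05 0.214 -95.36
```

```text
clock: 12.65
tool_pos: [0.5998, 0.0065, 0.2748]
orientation: [179.6, -0.1, -95.4]
force: [-0.4, 0.7, 0.1]
opening: 0.0851
gripper_force: 0.0
clock: 13.15
tool_pos: [0.4976, 0.0162, 0.3721]
orientation: [-179.9, 0.1, -95.3]
force: [1.5, 0.2, -0.3]
opening: 0.0875
gripper_force: 0.0
[0.499  0.0164 0.3717]
jar [ 0.4421 -0.0455  0.    ] 124.48362731933594
jar [ 0.44  -0.225  0.   ] 0.0
jar [ 0.455 -0.308  0.   ] 0.0
13.2 at [0.499  0.0164 0.3717] [-1.7986e+02  6.0000e-02 -9.5300e+01] open 0.0876 F [0.8 0.3 0.1]
units [0.359 0.265 0.787]  spin 0.0007
```

View pics/f4.png

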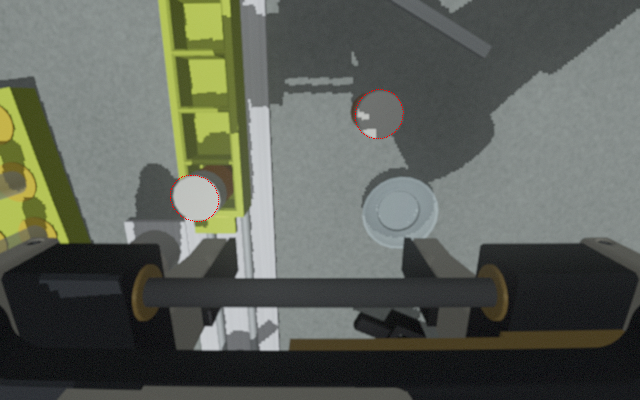

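```bash
python3 go.py 0.443 -0.0455 0.214 -95.36; python3 -m creep '[[[0.166,0.12,0,0,1],[0.165,0.13,0,0,1],[0,0,0.1,0,1],[0,0,0.18,0,1],[0,0,0.18,0,1],[0,0,0.18,0,1],[0,0,0,0,1],[0,0,0,0,1]]]';python3 go.py 0.443 -0.0455 0.214 -95.36
```

```text
13.2 at [0.499  0.0164 0.3717] [-1.7986e+02  6.0000e-02 -9.5300e+01] open 0.0876 F [0.8 0.3 0.1]
units [0.335 0.252 0.787]  spin 0.0007
clock: 13.87
tool_pos: [0.4442, -0.0448, 0.2412]
orientation: [179.7, -0.1, -95.4]
force: [-0.2, -0.7, 1.5]
opening: 0.0879
gripper_force: 0.0
13.8667 at [ 0.4442 -0.0448  0.2412] [ 1.7974e+02 -1.5000e-01 -9.5360e+01] open 0.0879 F [-0.2 -0.7  1.5]
units [0.004 0.005 0.136]  spin 0.0
```

```bash
python3 -m creep '[[[0.003,0.003,0.136,0,1],[0,0,0,0,1],[0,0,0,0,0],[0,0,0,0,0],[0,0,0,0,0],[0,0,0,0,0],[0,0,0,0,0],[0,0,0,0,0]]]';python3 -m creep '[[[0,0,0,0,0],[0,0,0,0,0],[0,0,0,0,0],[0,0,-0.1,0,0],[0,0,-0.2,0,0],[0,0,-0.2,0,0],[0,0,-0.2,0,0],[0,0,0,0,0]]]';  python3 go.py 0.597 -0.0403 0.33 -95.36
```

```text
clock: 14.53
tool_pos: [0.4432, -0.0451, 0.2156]
orientation: [-179.9, 0.0, -95.4]
force: [-0.4, 0.9, 0.2]
opening: 0.0529
gripper_force: 0.0
clock: 15.2
tool_pos: [0.4451, -0.045, 0.3624]
orientation: [-179.4, 0.1, -95.3]
force: [1.6, 1.0, -1.2]
opening: 0.0394
gripper_force: 30.0
15.2 at [ 0.4451 -0.045   0.3624] [-1.7936e+02  1.4000e-01 -9.5270e+01] open 0.0394 F [ 1.6  1.  -1.2]
units [-0.093 -0.752  0.171]  spin 0.001
```

```bash
python3 -m creep '[[[-0.023,-0.19,0,0,0],[-0.023,-0.19,0,0,0],[-0.023,-0.19,0,0,0],[-0.023,-0.19,0,0,0],[0,0,0.1,0,0],[0,0,0,0,0],[0,0,0,0,0],[0,0,0,0,0]]]';  python3 go.py 0.597 -0.0401 0.238 -95.36
```

```text
clock: 15.87
tool_pos: [0.5957, -0.0411, 0.3351]
orientation: [180.0, -0.0, -95.4]
force: [-1.1, 0.2, -1.4]
opening: 0.0394
gripper_force: 30.0
15.8667 at [ 0.5957 -0.0411  0.3351] [ 1.7995e+02 -3.0000e-02 -9.5350e+01] open 0.0394 F [-1.1  0.2 -1.4]
units [-0.006 -0.006  0.485]  spin 0.0001
```

```bash
python3 -m creep '[[[-0.005,-0.006,0.15,0,0],[0,0,0.12,0,0],[0,0,0,0,0],[0,0,0,0,0],[0,0,0,0,0]]]';  python3 go.py 0.597 -0.0401 0.238 -95.36;python3 -m creep '[[[0,0,0.05,0,0],[0,0,0.04,0,0],[0,0,0.04,0,0],[0,0,0.03,0,0],[0,0,0.03,0,0],[0,0,0.02,0,0],[0,0,0,0,0],[0,0,0,0,0]]]'
```

```text
clock: 16.28
tool_pos: [0.5978, -0.0401, 0.2831]
orientation: [-179.9, 0.0, -95.3]
force: [0.6, 0.7, -0.2]
opening: 0.0393
gripper_force: 30.0
16.2833 at [ 0.5978 -0.0401  0.2831] [-1.7986e+02  1.0000e-02 -9.5310e+01] open 0.0393 F [ 0.6  0.7 -0.2]
units [0.001 0.005 0.226]  spin 0.0005
clock: 16.95
tool_pos: [0.5974, -0.0401, 0.2386]
orientation: [180.0, -0.0, -95.4]
force: [-0.3, -0.0, -1.7]
opening: 0.0395
gripper_force: 30.0
```

```bash
python3 -m creep '[[[0,0,0,0,1],[0,0,0,0,1],[0,0,0,0,1],[0,0,0,0,1],[0,0,0,0,1],[0,0,0,0,1],[0,0,-0.05,0,1],[0,0,-0.15,0,1]]]';  python3 -m creep '[[[0,0,-0.2,0,1],[0.1,0.15,-0.1,0,1],[0.1,0.18,-0.05,0,1],[0.1,0.18,0,0,1],[0.1,0.18,0,0,1],[0.1,0.05,0,0,1],[0,0,0,0,1],[0,0,0,0,1]]]'
python3 d.py f5.png '[[0.44,-0.225],[0.455,-0.308]]'; python3 go.py 0.4407 -0.2253 0.214 -95.36
```

```text
clock: 17.62
tool_pos: [0.5959, -0.0404, 0.2758]
orientation: [179.6, -0.1, -95.4]
force: [0.1, -0.4, 0.1]
opening: 0.0853
gripper_force: 0.0
clock: 18.28
tool_pos: [0.4406, -0.1263, 0.3502]
orientation: [-179.9, 0.0, -95.4]
force: [-0.4, -0.5, 0.5]
opening: 0.0877
gripper_force: 0.0
[ 0.4414 -0.1259  0.3499]
jar [ 0.4399 -0.225   0.    ] 111.6555404663086
jar [ 0.455 -0.308  0.   ] 0.0
18.3333 at [ 0.4414 -0.1259  0.3499] [-1.7988e+02  2.0000e-02 -9.5400e+01] open 0.0876 F [ 0.5 -0.4  0.5]
units [ 0.496 -0.042  0.68 ]  spin -0.0004
```

```bash
python3 -m creep '[[[0.17,-0.014,0,0,1],[0.17,-0.014,0,0,1],[0.155,-0.014,0,0,1],[0,0,0.15,0,1],[0,0,0.19,0,1],[0,0,0.17,0,1],[0,0,0,0,1],[0,0,0,0,1]]]';python3 go.py 0.4407 -0.2252 0.214 -95.36
```

```text
clock: 19.0
tool_pos: [0.4409, -0.2247, 0.2458]
orientation: [179.7, -0.0, -95.3]
force: [0.8, 0.4, 1.5]
opening: 0.0874
gripper_force: 0.0
19.0 at [ 0.4409 -0.2247  0.2458] [ 1.7974e+02 -2.0000e-02 -9.5310e+01] open 0.0874 F [0.8 0.4 1.5]
units [0.002 0.    0.159]  spin 0.0006
```

```bash
python3 -m creep '[[[0.002,0,0.159,0,1],[0,0,0,0,1],[0,0,0,0,0],[0,0,0,0,0],[0,0,0,0,0],[0,0,0,0,0],[0,0,0,0,0],[0,0,0,0,0]]]';python3 -m creep '[[[0,0,0,0,0],[0,0,0,0,0],[0,0,0,0,0],[0,0,-0.1,0,0],[0,0,-0.2,0,0],[0,0,-0.2,0,0],[0,0,-0.1,0,0],[0,0,0,0,0]]]';  python3 go.py 0.5927 -0.0871 0.33 -95.36
```

```text
clock: 19.67
tool_pos: [0.4406, -0.2254, 0.2158]
orientation: [-179.9, -0.0, -95.4]
force: [-0.9, -0.2, -0.3]
opening: 0.0533
gripper_force: 0.0
clock: 20.33
tool_pos: [0.4418, -0.2257, 0.34]
orientation: [-179.5, -0.1, -95.3]
force: [0.3, -0.1, -1.3]
opening: 0.0395
gripper_force: 30.0
20.3333 at [ 0.4418 -0.2257  0.34  ] [-1.7953e+02 -6.0000e-02 -9.5310e+01] open 0.0395 F [ 0.3 -0.1 -1.3]
units [-0.76  -0.687  0.055]  spin 0.0005
```

```bash
python3 -m creep '[[[-0.15,-0.137,0,0,0],[-0.15,-0.137,0,0,0],[-0.15,-0.137,0,0,0],[-0.15,-0.137,0,0,0],[-0.16,-0.14,0,0,0],[0,0,0,0,0],[0,0,0,0,0],[0,0,0,0,0]]]';  python3 go.py 0.5927 -0.0872 0.238 -95.36
```

```text
clock: 21.0
tool_pos: [0.5906, -0.0872, 0.3336]
orientation: [179.8, -0.0, -95.3]
force: [-0.1, 0.3, -0.5]
opening: 0.0391
gripper_force: 30.0
21.0 at [ 0.5906 -0.0872  0.3336] [ 1.7985e+02 -2.0000e-02 -9.5330e+01] open 0.0391 F [-0.1  0.3 -0.5]
units [-0.001 -0.012  0.478]  spin 0.0003
```

```bash
python3 -m creep '[[[0,-0.009,0.15,0,0],[0,0,0.12,0,0],[0,0,0,0,0],[0,0,0,0,0],[0,0,0,0,0]]]';  python3 go.py 0.5927 -0.0872 0.238 -95.36;python3 -m creep '[[[0,0,0.05,0,0],[0,0,0.04,0,0],[0,0,0.04,0,0],[0,0,0.03,0,0],[0,0,0.03,0,0],[0,0,0.015,0,0],[0,0,0,0,0],[0,0,0,0,0]]]'
```

```text
clock: 21.42
tool_pos: [0.5929, -0.0883, 0.2823]
orientation: [-179.9, -0.0, -95.4]
force: [0.8, 0.3, -1.0]
opening: 0.0395
gripper_force: 30.0
21.4167 at [ 0.5929 -0.0883  0.2823] [-1.7994e+02 -2.0000e-02 -9.5380e+01] open 0.0395 F [ 0.8  0.3 -1. ]
units [-0.005  0.002  0.221]  spin -0.0002
clock: 22.08
tool_pos: [0.5933, -0.0883, 0.2453]
orientation: [-179.7, -0.1, -95.3]
force: [-13.1, -0.3, 34.5]
opening: 0.0392
gripper_force: 29.8
```

```bash
python3 -m creep '[[[0,0,-0.03,0,0],[0,0,0,0,0],[0,0,0,0,0]]]'; python3 - <<'E'
from h import *
p=shot("scene"); f=p["frame"][200:320,240:400]; cv2.imwrite("pics/s1.png",cv2.resize(f,(800,600),interpolation=cv2.INTER_CUBIC)[:,:,::-1])
E
```

```text
clock: 22.33
tool_pos: [0.593, -0.0876, 0.2465]
orientation: [-179.9, 0.0, -95.4]
force: [-0.4, 0.4, 2.2]
opening: 0.0391
gripper_force: 29.9
```

View pics/s1.png

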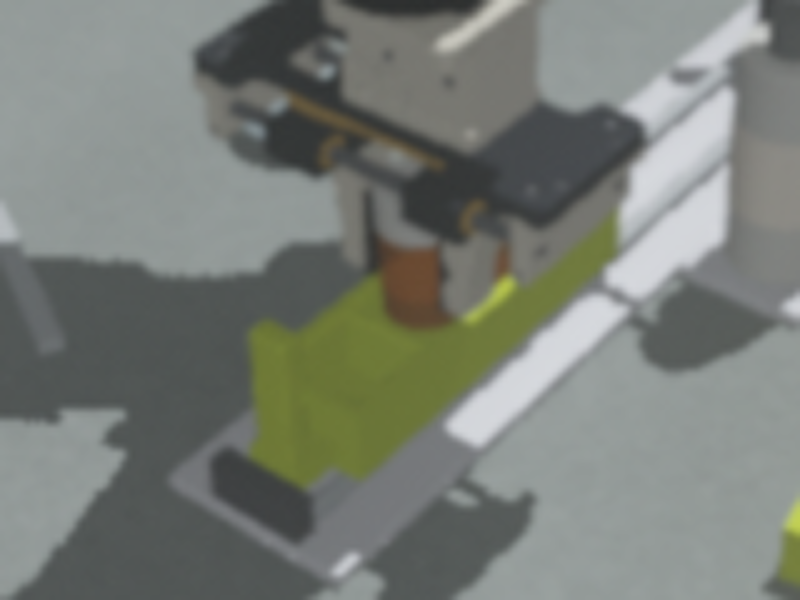

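```bash
python3 -m creep '[[[0,0,-0.1,0,0],[0,0,-0.2,0,0],[-0.1,0,-0.2,0,0],[-0.1,0,-0.1,0,0],[-0.1,0,0,0,0],[0,0,0,0,0],[0,0,0,0,0]]]'; cat > e.py <<'E'
from h import *
import sys
p=shot("wrist"); T=tcp(); print(np.round(T[:3,3],4)); Ms=[]
k=int(sys.argv[2])
M=np.vstack([rect(0,(i-1.5)*.047,.042,.042,.056) for i in range(k)]+[line(np.array([s*.029,-.1,.056]),np.array([s*.029,-.01,.056])) for s in(-1,1)]+[line(np.array([-.029,-.1,.056]),np.array([.029,-.1,.056]))])
r,s=fit(p,M,(.594,-.0637,-.0935),span=(.008,.012,.02)); print("rack",np.round(r,4),s); Ms.append(place(M,r))
for i in range(4): print(i,np.round(place(np.array([[0,(i-1.5)*.047,0]]),r),4)[0])
for j in [(.6014,.0065),(.597,-.0403)]+json.loads(sys.argv[3]):
    C=CAP+[0,0,.024]; q,s=fit(p,C,(*j,0),yaw=False,span=(.006,.006,0)); print("jar",np.round(q,4),s); Ms.append(place(C,q))
draw(p,Ms,sys.argv[1])
E
python3 e.py f6.png 2 '[]'
```

```text
clock: 22.97
tool_pos: [0.5982, -0.0283, 0.3625]
orientation: [179.9, 0.0, -95.3]
force: [0.1, 0.5, -2.6]
opening: 0.0391
gripper_force: 29.9
[ 0.598  -0.029   0.3621]
rack [ 0.5935 -0.0586 -0.0922] 82.80682373046875
0 [ 0.587  -0.1288  0.    ]
1 [ 0.5914 -0.082   0.    ]
2 [ 0.5957 -0.0352  0.    ]
3 [0.6    0.0116 0.    ]
jar [ 0.6077 -0.0032  0.    ] 76.0941390991211
jar [ 0.5962 -0.0389  0.    ] 135.2775115966797
```

View pics/f6.png

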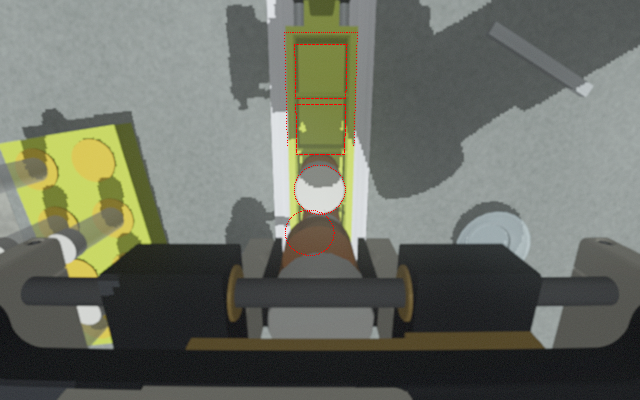

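```bash
python3 - <<'E'
from h import *
p=shot("wrist"); g=G(p,1)
M0=np.vstack([rect(0,(i-1.5)*.047,.042,.042,.056) for i in range(2)]+[line(np.array([-.029,-.1,.056]),np.array([.029,-.1,.056]))])
for dy in np.arange(-.006,.0081,.001):
    def sc(M):
        u=projn(p,place(M,(.5938+dy*.09,-.0637+dy,-.0935))).astype(np.float32); return float(cv2.remap(g,u[:,:1],u[:,1:],1).mean())
    print(round(dy,3),round(sc(M0)),[round(sc(line(np.array([-.018,y,.056]),np.array([.018,y,.056])))) for y in(-.1,-.0915,-.0495,-.0445,-.0025)])
im=p["frame"][0:200,240:400]; cv2.imwrite("pics/c1.png",cv2.resize(im,(480,600),interpolation=cv2.INTER_CUBIC)[:,:,::-1])
E
```

```text
-0.006 46 [56, 4, 10, 20, 23]
-0.005 49 [30, 4, 9, 22, 55]
-0.004 52 [26, 15, 10, 15, 70]
-0.003 55 [26, 54, 10, 26, 42]
-0.002 60 [26, 87, 12, 34, 17]
-0.001 64 [31, 82, 20, 8, 61]
0.0 71 [34, 67, 22, 49, 72]
0.001 64 [22, 44, 15, 45, 51]
0.002 55 [8, 11, 26, 21, 46]
0.003 58 [3, 43, 34, 10, 71]
0.004 66 [7, 117, 9, 9, 83]
0.005 73 [34, 132, 49, 9, 80]
0.006 70 [78, 63, 45, 9, 73]
0.007 65 [89, 17, 21, 9, 73]
0.008 63 [74, 9, 10, 9, 74]
```

View pics/c1.png

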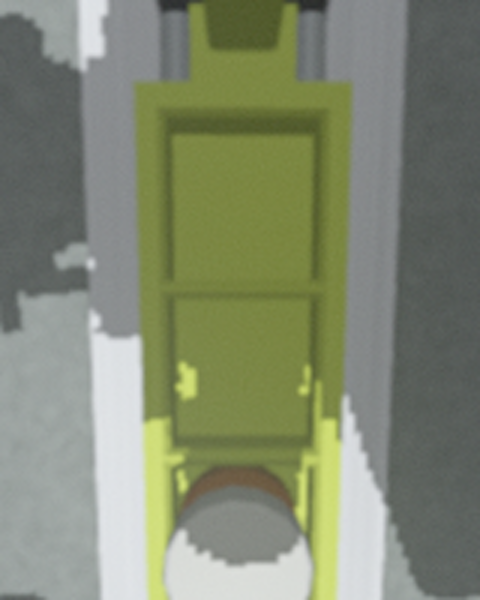

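```bash
python3 - <<'E'
from h import *
p=shot("wrist")
for r,l in((27.7,-.1),(36,-.0915),(93.5,-.0495),(98.7,-.0445),(147,-.0025),(154,.0025)):
    X=at_z(p,(240+244/3,r),.056); print(r,np.round(X,4),"centre y ->",round(X[1]-l,4))
for c,r in((135,100),(350,100),(160,290),(330,290),(145,410),(342,410)): print(np.round(at_z(p,(240+c/3,r/3),.056),4))
E
```

```text
27.7 [ 0.583  -0.1628  0.056 ] centre y -> -0.0628
36 [ 0.5835 -0.1568  0.056 ] centre y -> -0.0653
93.5 [ 0.5875 -0.1129  0.056 ] centre y -> -0.0634
98.7 [ 0.5879 -0.1088  0.056 ] centre y -> -0.0643
147 [ 0.5916 -0.0686  0.056 ] centre y -> -0.0661
154 [ 0.5921 -0.0625  0.056 ] centre y -> -0.065
[ 0.6122 -0.1614  0.056 ]
[ 0.5553 -0.1562  0.056 ]
[ 0.6111 -0.1126  0.056 ]
[ 0.5639 -0.1082  0.056 ]
[ 0.6191 -0.0801  0.056 ]
[ 0.5627 -0.0748  0.056 ]
```

```bash
python3 - <<'E'
from h import *
p=shot("wrist")
M=np.vstack([rect(0,(i-1.5)*.047,.042,.042,.056) for i in range(2)]+[line(np.array([s*.029,-.1,.056]),np.array([s*.029,-.01,.056]),80) for s in(-1,1)]+[line(np.array([-.029,-.1,.056]),np.array([.029,-.1,.056]))])
for x in(.592,.5935,.595):
    r,s=fit(p,M,(x,-.0645,-.09),span=(.002,.0008,.01)); print(np.round(r,4),s,[np.round(place(np.array([[0,(i-1.5)*.047,0]]),r),4)[0] for i in (0,1)])
for e,ys in ((-.029,(-.1,-.01)),(.029,(-.1,-.01)),(-.021,(-.09,-.05)),(.021,(-.09,-.05)),(-.021,(-.043,-.004)),(.021,(-.043,-.004))):
    g=G(p,1);b=[]
    for dx in np.arange(-.004,.0041,.0005):
        u=projn(p,place(line(np.array([e+dx,ys[0],.056]),np.array([e+dx,ys[1],.056])),(.5941,-.0645,-.0935))).astype(np.float32); b.append(round(float(cv2.remap(g,u[:,:1],u[:,1:],1).mean())))
    print(e,ys,b)
E
```

```text
[ 0.5937 -0.0638 -0.1029] 90.71910858154297 [array([ 0.5865, -0.1339,  0.    ]), array([ 0.5913, -0.0872,  0.    ])]
[ 0.5937 -0.0638 -0.1025] 90.71292877197266 [array([ 0.5865, -0.1339,  0.    ]), array([ 0.5913, -0.0872,  0.    ])]
[ 0.5936 -0.0638 -0.1013] 90.69127655029297 [array([ 0.5865, -0.1339,  0.    ]), array([ 0.5913, -0.0872,  0.    ])]
-0.029 (-0.1, -0.01) [29, 36, 55, 83, 121, 160, 177, 167, 133, 91, 55, 31, 21, 21, 28, 41, 56]
0.029 (-0.1, -0.01) [38, 66, 111, 163, 204, 222, 206, 167, 117, 73, 42, 25, 17, 14, 13, 14, 14]
-0.021 (-0.09, -0.05) [49, 64, 76, 82, 84, 76, 54, 34, 49, 85, 103, 101, 81, 56, 35, 22, 16]
0.021 (-0.09, -0.05) [85, 96, 91, 62, 37, 41, 64, 79, 81, 76, 65, 51, 34, 20, 10, 8, 15]
-0.021 (-0.043, -0.004) [73, 89, 99, 96, 108, 117, 115, 104, 95, 102, 92, 90, 77, 64, 54, 43, 33]
0.021 (-0.043, -0.004) [132, 130, 114, 89, 75, 71, 91, 105, 107, 101, 90, 76, 59, 44, 36, 39, 61]
```

```bash
python3 go.py 0.4407 -0.2253 0.21 -95.36; python3 -m creep '[[[0.15,0.135,0,0,0],[0.15,0.135,0,0,0],[0.15,0.135,0,0,0],[0.15,0.135,0,0,0],[0.15,0.135,0,0,0],[0.16,0.03,0,0,0],[0,0,0.15,0,0],[0,0,0.15,0,0]]]';python3 -m creep '[[[0,0,0.15,0,0],[0,0,0.1,0,0],[0,0,0.05,0,0],[0,0,0.03,0,0],[0,0,0,0,0]]]';python3 go.py 0.4407 -0.2253 0.21 -95.36
```

```text
23.1667 at [ 0.5981 -0.0298  0.3622] [ 1.799e+02 -4.000e-02 -9.539e+01] open 0.039 F [-0.   0.4 -1.9]
units [1.046 0.69  0.763]  spin -0.0003
clock: 23.83
tool_pos: [0.4402, -0.1995, 0.3041]
orientation: [-179.7, -0.0, -95.6]
force: [1.4, -0.6, -2.2]
opening: 0.0389
gripper_force: 29.9
clock: 24.25
tool_pos: [0.4403, -0.1977, 0.2359]
orientation: [179.8, -0.0, -95.4]
force: [-0.3, -0.5, -0.2]
opening: 0.039
gripper_force: 29.9
24.25 at [ 0.4403 -0.1977  0.2359] [ 1.7983e+02 -1.0000e-02 -9.5400e+01] open 0.039 F [-0.3 -0.5 -0.2]
units [ 0.137 -0.015  0.129]  spin -0.0005
```

```bash
python3 -m creep '[[[0,0,0.06,0,0],[0,0,0.04,0,0],[0,0,0.03,0,0],[0,0,0,0,0]]]';python3 -m creep '[[[0,0,0.025,0,0],[0,0,0.025,0,0],[0,0,0,0,0]]]';python3 -m creep '[[[0,0,0.025,0,0],[0,0,0,0,0]]]'
```

```text
clock: 24.58
tool_pos: [0.4406, -0.1973, 0.2106]
orientation: [179.9, 0.0, -95.4]
force: [-1.2, 0.5, -1.7]
opening: 0.0391
gripper_force: 29.9
clock: 24.83
tool_pos: [0.4407, -0.1972, 0.2007]
orientation: [180.0, 0.0, -95.4]
force: [0.1, -0.1, -1.6]
opening: 0.0394
gripper_force: 29.9
clock: 25.0
tool_pos: [0.4407, -0.1973, 0.1957]
orientation: [180.0, 0.0, -95.4]
force: [-1.0, 0.2, -1.3]
opening: 0.0391
gripper_force: 29.9
```

```bash
python3 -m creep '[[[0,0,0.02,0,0],[0,0,0,0,0]]]';python3 -m creep '[[[0,0,0.02,0,0],[0,0,0,0,0]]]'
```

```text
clock: 25.17
tool_pos: [0.4407, -0.1973, 0.1917]
orientation: [180.0, 0.0, -95.4]
force: [0.3, -0.7, -0.9]
opening: 0.0387
gripper_force: 29.9
clock: 25.33
tool_pos: [0.442, -0.1973, 0.1896]
orientation: [-179.8, -0.0, -95.3]
force: [-1.7, 2.3, 12.5]
opening: 0.039
gripper_force: 30.0
```

Touchdown. Release, lift, remeasure.

```bash
python3 -m creep '[[[0,0,-0.005,0,1],[0,0,0,0,1],[0,0,0,0,1],[0,0,0,0,1],[0,0,0,0,1],[0,0,0,0,1],[0,0,-0.05,0,1],[0,0,-0.2,0,1]]]';  python3 -m creep '[[[0,0,-0.2,0,1],[0.1,0,-0.2,0,1],[0.15,0,-0.2,0,1],[0,0,-0.05,0,1],[0,0,0,0,1],[0,0,0,0,1],[0,0,0,0,1]]]'
python3 d.py f7.png '[[0.441,-0.1973],[0.455,-0.308]]'; python3 go.py 0.441 -0.1973 0.214 -95.36
```

```text
clock: 26.0
tool_pos: [0.4388, -0.1971, 0.2349]
orientation: [179.4, 0.0, -95.4]
force: [0.7, 0.2, -1.0]
opening: 0.0848
gripper_force: 0.0
clock: 26.58
tool_pos: [0.4363, -0.2405, 0.3586]
orientation: [179.9, 0.0, -95.4]
force: [-0.5, 0.2, -1.1]
opening: 0.0877
gripper_force: 0.0
[ 0.4364 -0.2404  0.3584]
jar [ 0.4407 -0.1966  0.    ] 103.9158935546875
jar [ 0.455  -0.3078  0.    ] 119.81978607177734
26.6333 at [ 0.4364 -0.2404  0.3584] [ 1.7986e+02  3.0000e-02 -9.5350e+01] open 0.0879 F [-0.7  0.6  0.4]
units [-0.216 -0.005  0.722]  spin 0.0001
```

View pics/f7.png

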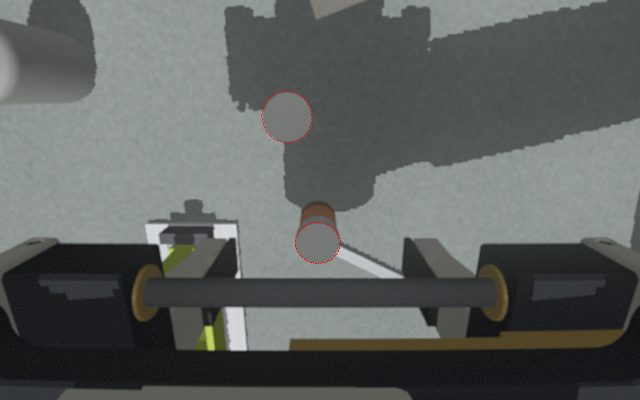

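```bash
python3 -m creep '[[[-0.11,0,0,0,1],[-0.11,-0.006,0,0,1],[0,0,0.15,0,1],[0,0,0.2,0,1],[0,0,0.2,0,1],[0,0,0.05,0,1],[0,0,0,0,1],[0,0,0,0,1]]]';python3 go.py 0.4412 -0.1966 0.214 -95.36
```

```text
clock: 27.3
tool_pos: [0.442, -0.1968, 0.2388]
orientation: [179.8, -0.0, -95.3]
force: [1.3, -0.3, 0.6]
opening: 0.0876
gripper_force: 0.0
27.3 at [ 0.442  -0.1968  0.2388] [ 1.798e+02 -3.000e-02 -9.530e+01] open 0.0876 F [ 1.3 -0.3  0.6]
units [-0.     0.004  0.124]  spin 0.0007
```

```bash
python3 -m creep '[[[0,0.002,0.124,0,1],[0,0,0,0,1],[0,0,0,0,0],[0,0,0,0,0],[0,0,0,0,0],[0,0,0,0,0],[0,0,0,0,0],[0,0,0,0,0]]]';python3 -m creep '[[[0,0,0,0,0],[0,0,0,0,0],[0,0,0,0,0],[0,0,-0.1,0,0],[0,0,-0.2,0,0],[0,0,-0.2,0,0],[0,0,-0.1,0,0],[0,0,0,0,0]]]';  python3 go.py 0.5914 -0.0874 0.33 -95.36
```

```text
clock: 27.97
tool_pos: [0.4419, -0.1971, 0.2156]
orientation: [-179.9, 0.0, -95.4]
force: [0.0, -0.2, 0.2]
opening: 0.0533
gripper_force: 0.0
clock: 28.63
tool_pos: [0.4431, -0.1973, 0.34]
orientation: [-179.5, -0.0, -95.3]
force: [-0.0, 0.4, -1.1]
opening: 0.0392
gripper_force: 30.0
28.6333 at [ 0.4431 -0.1973  0.34  ] [-1.7952e+02 -3.0000e-02 -9.5310e+01] open 0.0392 F [-0.   0.4 -1.1]
units [-0.616 -0.687  0.056]  spin 0.0006
```

```bash
python3 -m creep '[[[-0.15,-0.17,0,0,0],[-0.15,-0.17,0,0,0],[-0.15,-0.17,0,0,0],[-0.162,-0.182,0,0,0],[0,0,0.05,0,0],[0,0,0,0,0],[0,0,0,0,0],[0,0,0,0,0]]]';  python3 go.py 0.5914 -0.0878 0.238 -95.36
```

```text
clock: 29.3
tool_pos: [0.5756, -0.0991, 0.3246]
orientation: [179.9, -0.0, -95.4]
force: [-0.9, -0.3, -1.3]
opening: 0.0394
gripper_force: 30.0
29.3 at [ 0.5756 -0.0991  0.3246] [ 1.7991e+02 -2.0000e-02 -9.5380e+01] open 0.0394 F [-0.9 -0.3 -1.3]
units [-0.064 -0.074  0.433]  spin -0.0002
```

```bash
python3 -m creep '[[[-0.064,-0.074,0,0,0],[0,0,0.1,0,0],[0,0,0.12,0,0],[0,0,0,0,0],[0,0,0,0,0],[0,0,0,0,0]]]';  python3 go.py 0.5914 -0.0878 0.238 -95.36
```

```text
clock: 29.8
tool_pos: [0.5924, -0.0879, 0.2825]
orientation: [-179.9, -0.0, -95.4]
force: [0.2, -0.3, -0.7]
opening: 0.0392
gripper_force: 30.0
29.8 at [ 0.5924 -0.0879  0.2825] [-1.7993e+02 -1.0000e-02 -9.5370e+01] open 0.0392 F [ 0.2 -0.3 -0.7]
units [-0.     0.005  0.223]  spin -0.0001
```

```bash
python3 -m creep '[[[0,0.005,0.05,0,0],[0,0,0.03,0,0],[0,0,0,0,0],[0,0,0,0,0]]]';  python3 go.py 0.5914 -0.0878 0.238 -95.36;python3 -m creep '[[[0,0,0.03,0,0],[0,0,0,0,0],[0,0,0,0,0]]]'
```

```text
clock: 30.13
tool_pos: [0.5911, -0.0874, 0.2649]
orientation: [180.0, -0.0, -95.4]
force: [0.2, -0.5, -1.0]
opening: 0.0394
gripper_force: 30.0
30.1333 at [ 0.5911 -0.0874  0.2649] [ 1.7996e+02 -1.0000e-02 -9.5360e+01] open 0.0394 F [ 0.2 -0.5 -1. ]
units [ 0.002 -0.002  0.134]  spin -0.0
clock: 30.38
tool_pos: [0.5912, -0.0873, 0.2587]
orientation: [180.0, -0.0, -95.4]
force: [-0.0, -0.0, -1.3]
opening: 0.0393
gripper_force: 30.0
```

```bash
python3 -m creep '[[[0,0,0.03,0,0],[0,0,0.03,0,0],[0,0,0.025,0,0],[0,0,0.015,0,0],[0,0,0,0,0],[0,0,0,0,0]]]'
```

```text
clock: 30.88
tool_pos: [0.5911, -0.0874, 0.2392]
orientation: [180.0, -0.0, -95.3]
force: [-2.4, -0.9, 4.2]
opening: 0.0394
gripper_force: 30.0
```

```bash
python3 -m creep '[[[0,0,0,0,1],[0,0,0,0,1],[0,0,0,0,1],[0,0,0,0,1],[0,0,0,0,1],[0,0,0,0,1],[0,0,-0.05,0,1],[0,0,-0.15,0,1]]]';  python3 -m creep '[[[0,0,-0.2,0,1],[0.15,0.12,-0.1,0,1],[0.15,0.12,0,0,1],[0.15,0.12,0,0,1],[0.15,0.12,0,0,1],[0.15,0.1,0,0,1],[0,0,0,0,1],[0,0,0,0,1]]]'
python3 d.py f8.png '[[0.455,-0.308]]'; python3 go.py 0.4555 -0.3078 0.214 -95.36
```

```text
clock: 31.55
tool_pos: [0.5898, -0.0874, 0.2759]
orientation: [179.6, -0.1, -95.4]
force: [1.2, 0.5, -0.4]
opening: 0.0853
gripper_force: 0.0
clock: 32.22
tool_pos: [0.4616, -0.226, 0.3395]
orientation: [-179.9, -0.0, -95.5]
force: [0.7, 0.5, -0.1]
opening: 0.088
gripper_force: 0.0
[ 0.4625 -0.2253  0.3393]
jar [ 0.4547 -0.3077  0.    ] 111.9013900756836
32.2667 at [ 0.4625 -0.2253  0.3393] [-1.7991e+02 -1.0000e-02 -9.5440e+01] open 0.0872 F [-0.3 -0.1  0.4]
units [ 0.414 -0.003  0.627]  spin -0.0009
```

```bash
python3 -m creep '[[[0.15,0,0,0,1],[0.15,0,0,0,1],[0.114,-0.003,0,0,1],[0,0,0.15,0,1],[0,0,0.18,0,1],[0,0,0.14,0,1],[0,0,0,0,1],[0,0,0,0,1]]]';python3 go.py 0.4554 -0.3077 0.214 -95.36
```

```text
clock: 32.93
tool_pos: [0.4563, -0.3067, 0.2436]
orientation: [179.8, 0.0, -95.3]
force: [0.5, -0.6, -0.7]
opening: 0.0875
gripper_force: 0.0
32.9333 at [ 0.4563 -0.3067  0.2436] [ 1.7981e+02  1.0000e-02 -9.5280e+01] open 0.0875 F [ 0.5 -0.6 -0.7]
units [0.005 0.003 0.148]  spin 0.0009
```

```bash
python3 -m creep '[[[0.004,0.002,0.148,0,1],[0,0,0,0,1],[0,0,0,0,0],[0,0,0,0,0],[0,0,0,0,0],[0,0,0,0,0],[0,0,0,0,0],[0,0,0,0,0]]]';python3 -m creep '[[[0,0,0,0,0],[0,0,0,0,0],[0,0,0,0,0],[0,0,-0.1,0,0],[0,0,-0.2,0,0],[0,0,-0.2,0,0],[0,0,-0.1,0,0],[0,0,0,0,0]]]';  python3 go.py 0.5873 -0.1341 0.33 -95.36
```

```text
clock: 33.6
tool_pos: [0.4553, -0.308, 0.2154]
orientation: [-179.9, -0.0, -95.4]
force: [0.1, -0.6, 0.4]
opening: 0.0532
gripper_force: 0.0
clock: 34.27
tool_pos: [0.4565, -0.3086, 0.3401]
orientation: [-179.5, -0.1, -95.3]
force: [0.7, -0.5, -1.2]
opening: 0.0393
gripper_force: 30.0
34.2667 at [ 0.4565 -0.3086  0.3401] [-1.7953e+02 -1.4000e-01 -9.5310e+01] open 0.0393 F [ 0.7 -0.5 -1.2]
units [-0.929 -0.57   0.053]  spin 0.0006
```

```bash
python3 -m creep '[[[-0.155,-0.095,0,0,0],[-0.155,-0.095,0,0,0],[-0.155,-0.095,0,0,0],[-0.155,-0.095,0,0,0],[-0.155,-0.095,0,0,0],[-0.155,-0.09,0.1,0,0],[0,0,0,0,0],[0,0,0,0,0]]]';  python3 go.py 0.5867 -0.1344 0.238 -95.36
```

```text
clock: 34.93
tool_pos: [0.5853, -0.1317, 0.3123]
orientation: [179.8, -0.0, -95.2]
force: [-0.3, -1.0, -0.7]
opening: 0.0391
gripper_force: 30.0
34.9333 at [ 0.5853 -0.1317  0.3123] [ 1.7977e+02 -2.0000e-02 -9.5220e+01] open 0.0391 F [-0.3 -1.  -0.7]
units [ 0.013 -0.01   0.372]  spin 0.0016
```

```bash
python3 -m creep '[[[0.011,-0.005,0.08,0,0],[0,0,0.08,0,0],[0,0,0,0,0],[0,0,0,0,0],[0,0,0,0,0]]]';  python3 go.py 0.5867 -0.1344 0.238 -95.36
```

```text
clock: 35.35
tool_pos: [0.5858, -0.1363, 0.2835]
orientation: [-180.0, -0.0, -95.4]
force: [0.3, -0.7, -1.5]
opening: 0.0392
gripper_force: 30.0
35.35 at [ 0.5858 -0.1363  0.2835] [-1.7997e+02 -1.0000e-02 -9.5390e+01] open 0.0392 F [ 0.3 -0.7 -1.5]
units [-0.01  -0.003  0.227]  spin -0.0003
```

```bash
python3 -m creep '[[[-0.009,-0.003,0.05,0,0],[0,0,0.03,0,0],[0,0,0,0,0],[0,0,0,0,0]]]';  python3 go.py 0.5867 -0.1344 0.238 -95.36;python3 -m creep '[[[0,0,0.03,0,0],[0,0,0,0,0],[0,0,0,0,0]]]'
```

```text
clock: 35.68
tool_pos: [0.5864, -0.1339, 0.2663]
orientation: [179.9, -0.0, -95.4]
force: [0.0, -1.0, -0.6]
opening: 0.0395
gripper_force: 30.0
35.6833 at [ 0.5864 -0.1339  0.2663] [ 1.7994e+02 -1.0000e-02 -9.5360e+01] open 0.0395 F [ 0.  -1.  -0.6]
units [ 0.002 -0.002  0.141]  spin 0.0
clock: 35.93
tool_pos: [0.5865, -0.1339, 0.2604]
orientation: [180.0, -0.0, -95.4]
force: [0.0, -0.4, -1.0]
opening: 0.0395
gripper_force: 30.0
```

```bash
python3 -m creep '[[[0,0,0.03,0,0],[0,0,0.03,0,0],[0,0,0.03,0,0],[0,0,0.02,0,0],[0,0,0,0,0],[0,0,0,0,0]]]'
```

```text
clock: 36.43
tool_pos: [0.5867, -0.134, 0.2387]
orientation: [180.0, -0.0, -95.3]
force: [-1.1, -0.1, 2.8]
opening: 0.0393
gripper_force: 30.0
```

```bash
python3 -m creep '[[[0,0,0,0,1],[0,0,0,0,1],[0,0,0,0,1],[0,0,0,0,1],[0,0,0,0,1],[0,0,0,0,1],[0,0,-0.05,0,1],[0,0,-0.15,0,1]]]';  python3 -m creep '[[[0,0,-0.2,0,1],[0,0,-0.2,0,1],[-0.1,0,-0.2,0,1],[-0.1,0,-0.1,0,1],[-0.1,0,0,0,1],[0,0,0,0,1],[0,0,0,0,1]]]'
cat > v.py <<'E'
from h import *
import sys
dy=float(sys.argv[2])
p=shot("wrist"); print(np.round(tcp()[:3,3],4)); Ms=[]
for z in (.094,.098):
  for i in range(4):
    j=(.5865+.0044*i+dy*.0933,-.134+.0468*i+dy); C=CAP*[1,1,0]+[0,0,z]; q,s=fit(p,C,(*j,0),yaw=False,span=(.005,.005,0)); print(z,"jar",np.round(q,4),round(s)); Ms.append(place(C,q)) if z<.095 else 0
for r in nets.landmark_of(p,"carrier_tab")[:1]: print("tab",np.round(r["uv"]),r["confidence"],np.round(at_z(p,r["uv"],.102),4))
draw(p,Ms,sys.argv[1])
E
python3 v.py f9.png 0
```

```text
clock: 37.1
tool_pos: [0.5851, -0.1339, 0.2755]
orientation: [179.6, -0.0, -95.4]
force: [0.3, 0.5, -0.1]
opening: 0.0854
gripper_force: 0.0
clock: 37.68
tool_pos: [0.5918, -0.0748, 0.417]
orientation: [-179.9, 0.0, -95.3]
force: [0.8, -0.4, 0.1]
opening: 0.0876
gripper_force: 0.0
[ 0.5918 -0.0753  0.4164]
0.094 jar [ 0.5862 -0.1338  0.    ] 141
0.094 jar [ 0.5904 -0.0868  0.    ] 150
0.094 jar [ 0.5961 -0.0399  0.    ] 150
0.094 jar [0.5949 0.0056 0.    ] 145
0.098 jar [ 0.5861 -0.1337  0.    ] 140
0.098 jar [ 0.5905 -0.0877  0.    ] 150
0.098 jar [ 0.5964 -0.0408  0.    ] 150
0.098 jar [0.5946 0.0036 0.    ] 147
tab [318.  65.] 0.68 [ 0.5828 -0.1811  0.102 ]
```

View pics/f9.png

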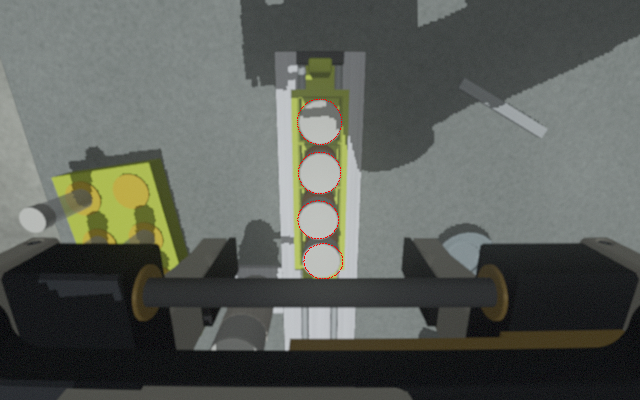

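```bash
python3 - <<'E'
from h import *
p=shot("scene"); f=p["frame"][215:305,285:385]; cv2.imwrite("pics/s2.png",cv2.resize(f,(667,600),interpolation=cv2.INTER_CUBIC)[:,:,::-1])
E
```

```text
(no output)
```

View pics/s2.png

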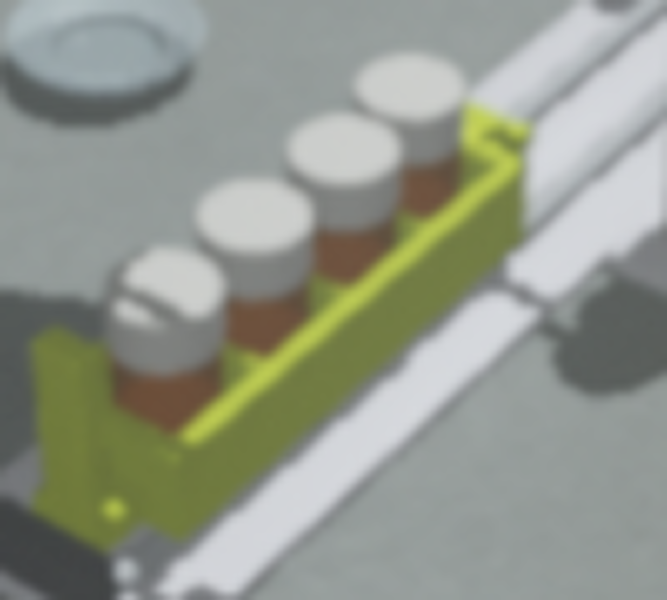

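```bash
python3 go.py 0.583 -0.181 0.244 -95.36; python3 -m creep '[[[0.18,-0.004,0,0,1],[0.18,-0.004,0,0,1],[0.17,0,0,0,1],[0,0,0.18,0,1],[0,0,0.18,0,1],[0,0,0.18,0,1],[0,0,0,0,1],[0,0,0,0,1]]]';python3 go.py 0.583 -0.181 0.244 -95.36
```

```text
37.8333 at [ 0.5918 -0.076   0.4157] [ 1.7995e+02 -2.0000e-02 -9.5370e+01] open 0.0876 F [-0.4  0.2 -0.5]
units [ 0.527 -0.006  0.858]  spin -0.0001
clock: 38.5
tool_pos: [0.5832, -0.182, 0.3065]
orientation: [179.7, -0.1, -95.4]
force: [0.5, 0.1, 0.7]
opening: 0.0876
gripper_force: 0.0
38.5 at [ 0.5832 -0.182   0.3065] [ 1.7971e+02 -5.0000e-02 -9.5400e+01] open 0.0876 F [0.5 0.1 0.7]
units [-0.005 -0.     0.312]  spin -0.0004
```

```bash
python3 -m creep '[[[-0.003,0,0.15,0,1],[0,0,0.162,0,1],[0,0,0,0,1],[0,0,0,0,0],[0,0,0,0,0],[0,0,0,0,0],[0,0,0,0,0],[0,0,0,0,0]]]';python3 -m creep '[[[0,0,0,0,0],[0,0,0,0,0],[0,0,0,0,0],[0,0,0,0,0],[0,0,0,0,0]]]';python3 go.py 0.583 -0.181 0.244 -95.36
```

```text
clock: 39.17
tool_pos: [0.5843, -0.1806, 0.2473]
orientation: [-179.9, 0.0, -95.3]
force: [0.0, -0.1, -0.2]
opening: 0.0598
gripper_force: 0.0
clock: 39.58
tool_pos: [0.5838, -0.1806, 0.2455]
orientation: [180.0, -0.0, -95.4]
force: [0.9, -0.2, 0.1]
opening: 0.0265
gripper_force: 0.0
39.5833 at [ 0.5838 -0.1806  0.2455] [179.99  -0.   -95.36] open 0.0265 F [ 0.9 -0.2  0.1]
units [0.002 0.004 0.008]  spin 0.0
```

Still closing; let it close, then push gently.

```bash
python3 -m creep '[[[0,0,0,0,0],[0,0,0,0,0],[0,0,0,0,0],[0,0,0,0,0]]]';python3 -m creep '[[[-0.02,0,0,0,0],[-0.05,0,0,0,0],[-0.08,0,0,0,0],[-0.08,0,0,0,0],[-0.08,0,0,0,0],[-0.08,0,0,0,0],[-0.05,0,0,0,0],[0,0,0,0,0]]]'
```

```text
clock: 39.92
tool_pos: [0.5829, -0.1806, 0.2453]
orientation: [179.9, 0.0, -95.4]
force: [-5.2, 1.3, 4.3]
opening: 0.0201
gripper_force: 30.0
clock: 40.58
tool_pos: [0.5914, -0.0915, 0.2453]
orientation: [179.9, 0.0, -95.3]
force: [-6.6, 3.9, 4.0]
opening: 0.0199
gripper_force: 30.0
```

```bash
python3 -m creep '[[[-0.07,0,0,0,0],[-0.07,0,0,0,0],[-0.07,0,0,0,0],[-0.06,0,0,0,0],[-0.04,0,0,0,0],[-0.02,0,0,0,0],[0,0,0,0,0],[0,0,0,0,0]]]';python3 -m creep '[[[-0.02,0,0,0,0],[-0.02,0,0,0,0],[0,0,0,0,0]]]'
```

```text
clock: 41.25
tool_pos: [0.5975, -0.0268, 0.2453]
orientation: [179.9, 0.0, -95.3]
force: [-6.4, 3.1, 4.2]
opening: 0.0198
gripper_force: 30.0
clock: 41.5
tool_pos: [0.5981, -0.0213, 0.2453]
orientation: [179.8, -0.2, -95.3]
force: [-3.8, -13.4, 2.8]
opening: 0.0197
gripper_force: 30.0
```

```bash
python3 -m creep '[[[-0.01,0,0,0,0],[0,0,0,0,0],[0,0,0,0,1],[0,0,0,0,1],[0,0,0,0,1],[0,0,0,0,1],[0,0,0,0,1],[0,0,0,0,1]]]';python3 -m creep '[[[0,0,-0.1,0,1],[0,0,-0.2,0,1],[0,0,-0.2,0,1],[0,0,-0.2,0,1],[0,0.05,-0.2,0,1],[-0.1,0.1,-0.1,0,1],[-0.15,0.1,0,0,1],[-0.18,0.05,0,0,1]]]';python3 -m creep '[[[-0.18,0.1,0,0,1],[-0.18,0,0,0,1],[-0.18,0,0,0,1],[-0.1,0,0,0,1],[0,0,0,0,1],[0,0,0,0,1],[0,0,0,0,1]]]'
cat > s.py <<'E'
from h import *
import sys
p=shot("wrist"); print(np.round(tcp()[:3,3],4)); save(p,sys.argv[1])
for q,z in(("handle",0),("spindle_seat",.08),("spindle",.08),("pump_top",.192)):
    for r in (nets.landmark_of(p,q) if q!="spindle" else [])[:3]: print(q,np.round(r["uv"]),round(r["confidence"],2),np.round(at_z(p,r["uv"],z),4))
E
python3 s.py h1.png
```

```text
clock: 42.17
tool_pos: [0.5993, -0.017, 0.2456]
orientation: [-180.0, 0.0, -95.3]
force: [1.1, 0.4, 1.3]
opening: 0.0538
gripper_force: 0.0
clock: 42.83
tool_pos: [0.5458, 0.0737, 0.4481]
orientation: [-179.8, 0.2, -95.5]
force: [0.6, 0.6, -1.3]
opening: 0.0876
gripper_force: 0.0
clock: 43.42
tool_pos: [0.5393, 0.2032, 0.4454]
orientation: [180.0, -0.0, -95.3]
force: [-0.5, -0.5, 0.6]
opening: 0.0875
gripper_force: 0.0
[0.5394 0.2027 0.4456]
handle [414. 172.] 0.85 [0.4145 0.227  0.    ]
spindle_seat [250. 231.] 0.64 [0.6236 0.26   0.08  ]
spindle_seat [252.  58.] 0.4 [0.5934 0.0796 0.08  ]
pump_top [78. 66.] 0.8 [0.6914 0.0867 0.192 ]
```

View pics/h1.png

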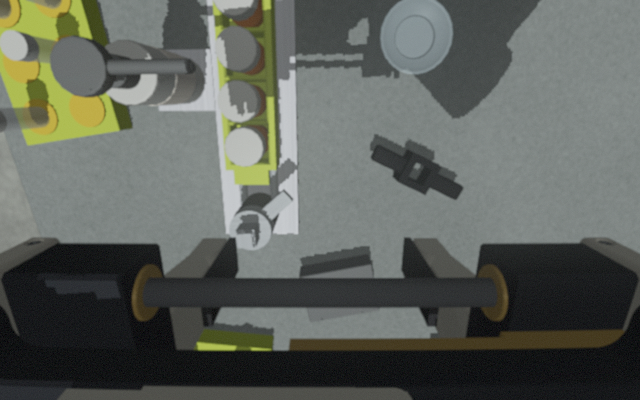

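```bash
cat > k.py <<'E'
from h import *
import sys
p=shot("wrist"); print(np.round(tcp()[:3,3],4)); H=handle_pts()
if "h" in sys.argv[1]:
  x0,y0=map(float,sys.argv[2:4])
  res=[]
  for a in (-.2,-.4,-.6):
    r,s=fit(p,H,(x0,y0,a),span=(.008,.008,.15)); res.append((round(s,1),np.round(r,4).tolist(),round(np.degrees(r[2]),1)))
  print(*sorted(res)[::-1],sep="\n")
if "s" in sys.argv[1]:
  x0,y0=map(float,sys.argv[-2:])
  SQ=np.vstack([rect(0,0,.02,.02,.108)]); CI=circ(.024,.08)
  for M,n in((CI,"circ"),(SQ,"sq")):
    res=[]
    for a in ((0,) if n=="circ" else (-.6,-.3,0,.3,.6)):
        r,s=fit(p,M,(x0,y0,a),span=(.008,.008,.2),yaw=n=="sq"); res.append((round(s,1),np.round(r,4).tolist(),round(np.degrees(r[2]),1)))
    print(n,*sorted(res)[::-1],sep="\n")
E
python3 k.py hs 0.4145 0.227 0.622 0.26
python3 - <<'E'
from h import *
p=shot("wrist"); print([np.round(at_z(p,u,.07),4) for u in((283,193),(292,204),(252,228))])
E
```

```text
[0.5395 0.2024 0.4458]
(98.7, [0.4179, 0.2217, -0.5334], np.float64(-30.6))
(98.6, [0.4179, 0.2218, -0.5345], np.float64(-30.6))
(65.8, [0.4215, 0.2294, -0.348], np.float64(-19.9))
circ
(138.5, [0.6237, 0.259, 0.0], np.float64(0.0))
sq
(136.1, [0.6254, 0.2585, -0.0842], np.float64(-4.8))
(136.1, [0.6254, 0.2585, -0.0875], np.float64(-5.0))
(136.1, [0.6254, 0.2584, -0.083], np.float64(-4.8))
(117.3, [0.6249, 0.2551, 0.6858], np.float64(39.3))
(117.3, [0.6248, 0.2551, -0.8824], np.float64(-50.6))
[array([0.5821, 0.2206, 0.07  ]), array([0.5735, 0.2345, 0.07  ]), array([0.6235, 0.2593, 0.07  ])]
```

```bash
python3 go.py 0.392 0.237 0.36 -30.6; python3 -m creep '[[[-0.02,0.15,0,-0.079,1],[0,0,0.1,-0.079,1],[0,0,0.1,-0.079,1],[0,0,0.1,-0.079,1],[0,0,0.1,-0.079,1],[0,0,0,-0.079,1],[0,0,0,-0.079,1],[0,0,0,-0.079,1]]]';python3 -m creep '[[[0,0,0,-0.044,1],[0,0,0,-0.044,1],[0,0,0,0,1]]]';python3 go.py 0.392 0.237 0.36 -30.6
```

```text
43.7167 at [0.5395 0.2024 0.4458] [-1.7998e+02  2.0000e-02 -9.5420e+01] open 0.088 F [-0.6  0.3 -0.8]
units [-0.102  0.751  0.429]  spin -0.7202
clock: 44.38
tool_pos: [0.5101, 0.2095, 0.3652]
orientation: [180.0, 0.0, -38.2]
force: [0.3, 1.1, -0.1]
opening: 0.0877
gripper_force: 0.0
clock: 44.63
tool_pos: [0.5101, 0.2096, 0.3657]
orientation: [-180.0, -0.0, -30.4]
force: [-0.0, -0.3, 1.2]
opening: 0.0876
gripper_force: 0.0
44.6333 at [0.5101 0.2096 0.3657] [-1.7999e+02 -1.0000e-02 -3.0420e+01] open 0.0876 F [-0.  -0.3  1.2]
units [-0.579  0.181  0.028]  spin 0.002
```

```bash
python3 -m creep '[[[-0.18,0.06,0,0,1],[-0.18,0.06,0,0,1],[-0.18,0.06,0,0,1],[-0.04,0,0.028,0.002,1],[0,0,0,0,1],[0,0,0,0,1]]]';python3 go.py 0.392 0.237 0.36 -30.6;python3 k.py h 0.418 0.222 
```

```text
clock: 45.13
tool_pos: [0.3917, 0.2381, 0.3604]
orientation: [-179.9, -0.0, -30.7]
force: [-0.5, 0.1, 0.2]
opening: 0.0877
gripper_force: 0.0
45.1333 at [0.3917 0.2381 0.3604] [-1.7994e+02 -2.0000e-02 -3.0730e+01] open 0.0877 F [-0.5  0.1  0.2]
units [0.004 0.004 0.002]  spin -0.0015
[0.3922 0.2381 0.3604]
(114.3, [0.418, 0.2225, -0.5334], np.float64(-30.6))
(114.3, [0.418, 0.2225, -0.5345], np.float64(-30.6))
(67.6, [0.4238, 0.2298, -0.3395], np.float64(-19.5))
```

```bash
python3 go.py 0.4183 0.223 0.182 -30.6; python3 -m creep '[[[0.151,0,0,0,1],[0,0,0.15,0,1],[0,0,0.2,0,1],[0,0,0.2,0,1],[0,0,0.17,0,1],[0,0,0,0,1],[0,0,0,0,1],[0,0,0,0,1]]]';python3 go.py 0.4183 0.223 0.182 -30.6
```

```text
45.1833 at [0.3922 0.2381 0.3604] [-1.7996e+02 -2.0000e-02 -3.0770e+01] open 0.0878 F [-0.1 -0.  -0.4]
units [ 0.15  -0.001  0.892]  spin -0.0019
clock: 45.85
tool_pos: [0.419, 0.2231, 0.2173]
orientation: [-179.9, -0.0, -30.8]
force: [0.3, -0.7, 1.0]
opening: 0.0875
gripper_force: 0.0
45.85 at [0.419  0.2231 0.2173] [-1.7995e+02 -4.0000e-02 -3.0760e+01] open 0.0875 F [ 0.3 -0.7  1. ]
units [-0.003  0.002  0.176]  spin -0.0018
```

```bash
python3 -m creep '[[[-0.003,0.001,0.1,-0.002,1],[0,0,0.076,0,1],[0,0,0,0,0],[0,0,0,0,0],[0,0,0,0,0],[0,0,0,0,0],[0,0,0,0,0],[0,0,0,0,0]]]';python3 -m creep '[[[0,0,0,0,0],[0,0,0,0,0],[0,0,0,0,0],[0,0,0,0,0],[0,0,0,0,0],[0,0,0,0,0]]]';python3 go.py 0.6245 0.2588 0.33 -94.9
```

```text
clock: 46.52
tool_pos: [0.4173, 0.2229, 0.1816]
orientation: [-179.9, -0.0, -30.6]
force: [-0.5, -0.0, 0.0]
opening: 0.0534
gripper_force: 0.0
clock: 47.02
tool_pos: [0.4173, 0.2228, 0.181]
orientation: [-180.0, -0.0, -30.5]
force: [-1.3, 0.3, 5.8]
opening: 0.0397
gripper_force: 30.0
47.0167 at [0.4173 0.2228 0.181 ] [-1.7998e+02 -1.0000e-02 -3.0540e+01] open 0.0397 F [-1.3  0.3  5.8]
units [ 0.801 -0.682 -0.744]  spin 0.7151
```

```bash
python3 -m creep '[[[0,0,-0.1,0,0],[0,0,-0.2,0,0],[0,0,-0.2,0,0],[0,0,-0.2,0,0],[0,0,-0.2,0.079,0],[0,0,-0.15,0.079,0],[0,0,0,0.079,0],[0,0,0,0.079,0]]]';python3 -m creep '[[[0,0,0,0.079,0],[0,0,0,0.079,0],[0,0,0,0.079,0],[0,0,0,0.079,0],[0,0,0,0.079,0],[0,0,0,0.004,0],[0,0,0,0,0]]]';python3 go.py 0.54 0.275 0.40 -94.9
```

```text
clock: 47.68
tool_pos: [0.4172, 0.2227, 0.3928]
orientation: [-179.8, 0.1, -59.4]
force: [-0.8, -0.6, -2.3]
opening: 0.0398
gripper_force: 30.0
clock: 48.27
tool_pos: [0.417, 0.2225, 0.3903]
orientation: [180.0, -0.0, -94.7]
force: [-0.4, -0.2, -1.4]
opening: 0.0396
gripper_force: 30.0
48.2667 at [0.417  0.2225 0.3903] [ 1.7996e+02 -4.0000e-02 -9.4720e+01] open 0.0396 F [-0.4 -0.2 -1.4]
units [-0.312 -0.591 -0.049]  spin 0.0019
```

```bash
python3 -m creep '[[[-0.08,-0.15,0,0,0],[-0.08,-0.15,0,0,0],[-0.08,-0.15,0,0,0],[-0.07,-0.14,-0.05,0.002,0],[0,0,0,0,0],[0,0,0,0,0],[0,0,0,0,0]]]';python3 k.py s 0.6245 0.2588; python3 - <<'E'
from h import *
p=shot("wrist")
M=np.vstack([rect(0,0,.02,.02,.108),circ(.024,.08)])
for s in range(4): print(np.round(fit(p,M,(.6245,.2588,-.08),span=(.005,.005,.2),seed=s)[0],4))
# held handle fit, from guess under tool
T=tcp(); q=(T@[.0007,0,.181,1])[:3]; H=handle_pts(); H=H[H[:,2]>0]+[0,0,q[2]]
r,s=fit(p,H,(q[0],q[1],np.radians(-94.9)),span=(.004,.004,.05)); print("held",np.round(q,4),np.round(r,4),s,np.degrees(r[2]))
E
```

```text
clock: 48.85
tool_pos: [0.5399, 0.2741, 0.3998]
orientation: [179.9, -0.1, -95.0]
force: [0.6, 0.0, -1.5]
opening: 0.0394
gripper_force: 30.0
[0.5395 0.274  0.4001]
circ
(136.3, [0.624, 0.2591, 0.0], np.float64(0.0))
sq
(142.1, [0.6136, 0.2417, -0.1727], np.float64(-9.9))
(142.0, [0.6136, 0.2417, -0.1745], np.float64(-10.0))
(114.8, [0.6251, 0.2595, 0.8956], np.float64(51.3))
(108.8, [0.6202, 0.2625, -0.4434], np.float64(-25.4))
(108.8, [0.6202, 0.2625, -0.4515], np.float64(-25.9))
[ 0.6249  0.2593 -0.6648]
[ 0.6249  0.2594 -0.6668]
[ 0.6248  0.2593 -0.6669]
[ 0.6248  0.2593 -0.6689]
held [0.5391 0.2732 0.2195] [ 0.5385  0.2729 -1.6613] 75.17063903808594 -95.18284851192111
```

```bash
cat > sp.py <<'E'
from h import *
p=shot("wrist"); c=np.array([.6248,.2593]); n=29; st=.00125
xs=(np.arange(n)-n//2)*st
X=np.array([[c[0]+x,c[1]+y,.108] for y in xs[::-1] for x in xs]); u=projn(p,X).astype(np.float32)
g=cv2.cvtColor(p["frame"],cv2.COLOR_RGB2GRAY)
im=cv2.remap(g,u[:,:1],u[:,1:],1).reshape(n,n)
print(u.mean(0))
ch=" .:-=+*#%@"
for r in im: print("".join(ch[int(v)*10//256]*2 for v in r))
f=cv2.cvtColor(p["frame"],cv2.COLOR_RGB2GRAY).astype(np.float32); big=[]
n2=121; s2=.0003; x2=(np.arange(n2)-60)*s2
X=np.array([[c[0]+x,c[1]+y,.108] for y in x2 for x in x2]); u=projn(p,X).astype(np.float32)
b=cv2.GaussianBlur(cv2.remap(f,u[:,:1],u[:,1:],cv2.INTER_CUBIC).reshape(n2,n2),(0,0),2)
gx=cv2.Sobel(b,-1,1,0);gy=cv2.Sobel(b,-1,0,1);m=np.hypot(gx,gy);a=np.degrees(np.arctan2(gy,gx))%90
rr=np.hypot(*np.meshgrid(x2,x2)); w=(rr<.015)
h=np.histogram(a[w],bins=18,range=(0,90),weights=m[w])[0]; print((h/h.max()*100).astype(int))
E
python3 sp.py
```

```text
[218.3089  186.72122]
**********************************************************
**********************************************************
****####################**********************************
############################******************************
################################**************************
%%################################************************
####%%%%####%%########################********************
########################################******************
######******##############################****************
####**==++****######%%####################****************
##**====++****######%%######################**************
**==--==++**++**##################################********
==----==++++++**##########################%%%%%%##********
==----==****++##############################%%%%##********
==----==******######%%########################%%##********
==----==******####################################********
------==****++####################################********
------==++++++##################################**********
------==******##################################**********
------==******##################################**********
------==********################################**********
------++**++++++++++++++++++**********##########**********
------==**++================++++++++**##########**********
------==++======================++++**##########**********
--================================++**##########**********
==============================++**##############**********
========================++++**####%%%%%%##%%%%##**********
======================++##################%%%%##**********
======================++##################%%%%##**********
[ 46  25  19  14  18  22  16   9   9  20  16  16  21  23  21  35  63 100]
```

```bash
cat > sq.py <<'E'
from h import *
p=shot("wrist"); f=cv2.GaussianBlur(p["frame"].astype(np.float32),(0,0),.7)
c=np.array([.6245,.259]); 
for ang in (-2,-4,-6):
  a=np.radians(ang); ex=np.array([np.cos(a),np.sin(a)]); ey=np.array([-ex[1],ex[0]])
  for nm,e1,e2 in(("x",ex,ey),("y",ey,ex)):
    d=np.arange(-.014,.0141,.0005); t=np.linspace(-.007,.007,30)
    X=np.array([[*(c+e1*s+e2*k),.108] for s in d for k in t]); u=projn(p,X).astype(np.float32)
    v=cv2.remap(f,u[:,:1],u[:,1:],1).reshape(len(d),len(t),3).mean((1,2)); print(ang,nm,"vals",v[::2].astype(int).tolist(), "edges",[(round(1e3*(d[i]+.00025),2),round(float(np.diff(v)[i]),1)) for i in np.argsort(-abs(np.diff(v)))[:6]])
E
python3 sq.py
```

```text
-2 x vals [113, 133, 156, 160, 160, 173, 191, 201, 202, 203, 203, 202, 202, 201, 201, 201, 201, 202, 202, 202, 201, 201, 200, 199, 200, 201, 196, 180, 165] edges [(np.float64(-12.75), 12.6), (np.float64(-13.25), 12.5), (np.float64(-8.75), 9.7), (np.float64(-12.25), 9.6), (np.float64(-8.25), 8.7), (np.float64(12.75), -8.7)]
-2 y vals [145, 132, 125, 126, 133, 147, 173, 194, 201, 202, 202, 202, 202, 202, 202, 202, 202, 202, 202, 202, 202, 202, 201, 199, 197, 193, 189, 184, 178] edges [(np.float64(-8.25), 13.4), (np.float64(-8.75), 12.5), (np.float64(-7.75), 12.3), (np.float64(-7.25), 8.6), (np.float64(-9.25), 8.6), (np.float64(-13.75), -7.1)]
-4 x vals [115, 134, 156, 161, 161, 173, 191, 201, 203, 203, 203, 202, 202, 201, 201, 201, 201, 202, 202, 202, 201, 200, 200, 200, 201, 202, 197, 181, 165] edges [(np.float64(-13.25), 12.3), (np.float64(-12.75), 12.0), (np.float64(-12.25), 9.7), (np.float64(-8.75), 9.6), (np.float64(12.75), -9.1), (np.float64(13.25), -8.6)]
-4 y vals [142, 130, 124, 125, 131, 147, 173, 194, 201, 202, 202, 202, 202, 202, 202, 202, 202, 202, 202, 202, 202, 202, 201, 199, 196, 192, 188, 183, 176] edges [(np.float64(-8.75), 13.4), (np.float64(-8.25), 13.4), (np.float64(-7.75), 12.4), (np.float64(-9.25), 8.6), (np.float64(-7.25), 8.3), (np.float64(-9.75), 7.1)]
-6 x vals [116, 135, 156, 161, 162, 174, 191, 201, 203, 203, 203, 202, 202, 201, 201, 201, 201, 202, 202, 202, 201, 200, 200, 200, 202, 203, 198, 181, 165] edges [(np.float64(-13.25), 11.8), (np.float64(-12.75), 11.5), (np.float64(-8.75), 9.4), (np.float64(12.75), -9.3), (np.float64(-12.25), 9.0), (np.float64(13.25), -8.8)]
-6 y vals [140, 129, 123, 124, 130, 147, 173, 194, 201, 202, 202, 202, 202, 202, 202, 202, 202, 202, 202, 202, 202, 202, 201, 199, 196, 192, 187, 181, 174] edges [(np.float64(-8.75), 13.8), (np.float64(-8.25), 13.0), (np.float64(-7.75), 12.5), (np.float64(-9.25), 9.1), (np.float64(-7.25), 8.0), (np.float64(-9.75), 7.5)]
```

```bash
python3 go.py 0.6253 0.2602 0.33 -94.8;python3 -m creep '[[[0.035,-0.14,0,0,0],[0.035,-0.15,0,0,0],[0.035,-0.146,0,0,0],[0,0,0.1,0,0],[0,0,0.15,0,0],[0,0,0.1,0,0],[0,0,0,0,0],[0,0,0,0,0]]]';python3 go.py 0.6253 0.2602 0.295 -94.8
```

```text
49.05 at [0.5393 0.2741 0.401 ] [-1.7999e+02  1.0000e-02 -9.5010e+01] open 0.0396 F [ 0.2  0.2 -1.6]
units [ 0.032 -0.434  0.355]  spin -0.0023
clock: 49.72
tool_pos: [0.6246, 0.2455, 0.3305]
orientation: [179.9, -0.1, -95.0]
force: [0.7, -0.9, 0.4]
opening: 0.0402
gripper_force: 30.0
49.7167 at [0.6246 0.2455 0.3305] [ 1.7993e+02 -9.0000e-02 -9.5040e+01] open 0.0402 F [ 0.7 -0.9  0.4]
units [-0.074  0.003  0.177]  spin -0.0026
```

```bash
python3 -m creep '[[[-0.074,0,0,-0.002,0],[0,0,0,0,0],[0,0,0.1,0,0],[0,0,0.06,0,0],[0,0,0,0,0],[0,0,0,0,0],[0,0,0,0,0]]]';python3 go.py 0.6253 0.2602 0.295 -94.8
```

```text
clock: 50.3
tool_pos: [0.6266, 0.2607, 0.2998]
orientation: [-179.9, 0.0, -94.9]
force: [0.3, 0.2, -0.3]
opening: 0.0396
gripper_force: 30.0
50.3 at [0.6266 0.2607 0.2998] [-1.7994e+02  2.0000e-02 -9.4880e+01] open 0.0396 F [ 0.3  0.2 -0.3]
units [0.003 0.006 0.024]  spin -0.0009
```

```bash
python3 -m creep '[[[0.002,0.005,0.024,0,0],[0,0,0.02,0,0],[0,0,0.02,0,0],[0,0,0,0,0],[0,0,0,0,0]]]';python3 go.py 0.6253 0.2602 0.261 -94.8
```

```text
clock: 50.72
tool_pos: [0.6252, 0.26, 0.2856]
orientation: [180.0, -0.0, -94.9]
force: [0.1, -0.1, -1.2]
opening: 0.0397
gripper_force: 30.0
50.7167 at [0.6252 0.26   0.2856] [ 1.7997e+02 -3.0000e-02 -9.4910e+01] open 0.0397 F [ 0.1 -0.1 -1.2]
units [-0.001 -0.     0.123]  spin -0.0012
```

```bash
python3 -m creep '[[[0,0,0.025,0,0],[0,0,0.025,0,0],[0,0,0.02,0,0],[0,0,0,0,0],[0,0,0,0,0]]]';python3 -m creep '[[[0,0,0.02,0,0],[0,0,0.02,0,0],[0,0,0.01,0,0],[0,0,0,0,0],[0,0,0,0,0]]]'
```

```text
clock: 51.13
tool_pos: [0.6249, 0.2602, 0.273]
orientation: [-180.0, 0.1, -94.9]
force: [-2.6, -0.9, -1.5]
opening: 0.0396
gripper_force: 30.0
clock: 51.55
tool_pos: [0.6252, 0.2599, 0.2608]
orientation: [179.9, -0.1, -94.9]
force: [-2.4, -0.4, -2.3]
opening: 0.0399
gripper_force: 30.0
```

```bash
python3 -m creep '[[[0,0,0.01,0,0],[0,0,0,0,0],[0,0,0,0,0]]]';
```

```text
clock: 51.8
tool_pos: [0.6251, 0.26, 0.2595]
orientation: [180.0, -0.0, -94.9]
force: [-2.8, 0.1, -2.5]
opening: 0.0396
gripper_force: 30.0
```

```bash
python3 -m creep '[[[0,0,0.01,0,0],[0,0,0,0,0],[0,0,0,0,0]]]';
```

```text
clock: 52.05
tool_pos: [0.625, 0.2601, 0.2585]
orientation: [180.0, -0.0, -94.9]
force: [-5.1, 0.2, 2.3]
opening: 0.0394
gripper_force: 32.7
```

```bash
python3 -m creep '[[[0,0,0.01,0,0],[0,0,0,0,0],[0,0,0,0,0]]]';
```

```text
clock: 52.3
tool_pos: [0.6249, 0.2601, 0.2583]
orientation: [-180.0, 0.0, -94.9]
force: [-11.0, -1.7, 13.9]
opening: 0.0396
gripper_force: 37.9
```

```bash
python3 -m creep '[[[0,0,-0.005,-0.03,0],[0,0,0,-0.06,0],[0,0,0,-0.06,0],[0,0,0,-0.06,0],[0,0,0,-0.06,0],[0,0,0,-0.06,0],[0,0,0,-0.04,0],[0,0,0,0,0]]]'; python3 - <<'E'
from h import *
o=telemetry.get_obs(); print(o["moment"],o["orientation"])
E
```

```text
clock: 52.97
tool_pos: [0.6247, 0.2607, 0.2584]
orientation: [-180.0, 0.0, -61.3]
force: [-9.1, 0.8, 8.3]
opening: 0.04
gripper_force: 34.2
[ 0.57441858  3.69683925 -0.00778822] [-1.79967774e+02  4.35203665e-02 -6.13431731e+01]
```

```bash
python3 -m creep '[[[0,0,0,-0.04,0],[0,0,0,-0.04,0],[0,0,0,-0.04,0],[0,0,0,0,0],[0,0,0,0,0]]]'; python3 -c "
from h import *
o=telemetry.get_obs(); print(o['moment'],o['orientation'])"; python3 -m creep '[[[0,0,0,-0.03,0],[0,0,0,-0.02,0],[0,0,0,0,0],[0,0,0,0,0]]]'; python3 -c "
from h import *
o=telemetry.get_obs(); print(o['moment'],o['orientation'])"
```

```text
clock: 53.38
tool_pos: [0.6246, 0.2606, 0.2584]
orientation: [-180.0, 0.0, -50.7]
force: [-10.7, 1.2, 9.1]
opening: 0.0402
gripper_force: 35.1
[0.61938464 3.97523112 0.01309821] [-1.79977285e+02  3.71535720e-02 -5.07499764e+01]
clock: 53.72
tool_pos: [0.6246, 0.2605, 0.2584]
orientation: [-180.0, 0.0, -46.3]
force: [-10.1, 2.4, 9.5]
opening: 0.0398
gripper_force: 35.3
[0.61997063 4.05481146 0.05659102] [-1.79982558e+02  3.66411563e-02 -4.62673908e+01]
```

```bash
for i in 1; do python3 -m creep '[[[0,0,0,-0.03,0],[0,0,0,0,0],[0,0,0,0,0]]]'; done; python3 -c "
from h import *
o=telemetry.get_obs(); print(o['moment'],o['orientation'])"; python3 -m creep '[[[0,0,0,-0.03,0],[0,0,0,0,0],[0,0,0,0,0]]]'; python3 -c "
from h import *
o=telemetry.get_obs(); print(o['moment'],o['orientation'])"
```

```text
clock: 53.97
tool_pos: [0.6247, 0.2604, 0.2584]
orientation: [-180.0, 0.0, -43.6]
force: [-9.9, 1.8, 8.5]
opening: 0.0396
gripper_force: 34.8
[ 0.44037357  3.85163856 -0.11473181] [-1.79978538e+02  2.53531182e-02 -4.35755910e+01]
clock: 54.22
tool_pos: [0.6247, 0.2601, 0.2584]
orientation: [180.0, 0.0, -40.9]
force: [-9.2, 0.4, 9.1]
opening: 0.0402
gripper_force: 35.3
[ 0.0099725   3.83417943 -0.05819481] [ 1.79993046e+02  1.96564139e-02 -4.08812618e+01]
```

```bash
python3 -m creep '[[[0,0,0,-0.03,0],[0,0,0,0,0],[0,0,0,0,0]]]';  python3 -c "
from h import *
o=telemetry.get_obs(); print(o['moment'],o['orientation'])"; python3 -m creep '[[[0,0,0,-0.03,0],[0,0,0,0,0],[0,0,0,0,0]]]'; python3 -c "
from h import *
o=telemetry.get_obs(); print(o['moment'],o['orientation'])"
```

```text
clock: 54.47
tool_pos: [0.6244, 0.2601, 0.2584]
orientation: [180.0, 0.0, -38.2]
force: [-11.5, 0.9, 10.0]
opening: 0.0402
gripper_force: 36.5
[-0.02757368  4.41879456 -0.07305084] [ 1.79958205e+02  4.45743379e-02 -3.81924009e+01]
clock: 54.72
tool_pos: [0.6242, 0.2599, 0.2584]
orientation: [179.9, 0.1, -35.5]
force: [-13.4, -0.4, 11.6]
opening: 0.04
gripper_force: 36.3
[-0.03530316  4.86863475 -0.52230644] [ 1.79943191e+02  7.09364034e-02 -3.55409569e+01]
```

```bash
python3 -m creep '[[[0,0,0,-0.025,0],[0,0,0,0,0],[0,0,0,0,0]]]';  python3 -c "
from h import *
o=telemetry.get_obs(); print(o['moment'],o['orientation'])"
```

```text
clock: 54.97
tool_pos: [0.6244, 0.2597, 0.2584]
orientation: [180.0, 0.1, -33.3]
force: [-11.9, -0.2, 11.1]
opening: 0.04
gripper_force: 34.8
[-0.36986995  4.51086911 -1.01031277] [ 1.79958041e+02  6.29687864e-02 -3.33469713e+01]
```

```bash
python3 -m creep '[[[0,0,-0.003,0.02,0],[0,0,0,0,1],[0,0,0,0,1],[0,0,0,0,1],[0,0,0,0,1],[0,0,0,0,1],[0,0,0,0,1],[0,0,-0.03,0,1]]]'; python3 -m creep '[[[0,0,-0.1,0,1],[0,0,-0.2,0,1],[0,0,-0.2,0,1],[0,0,-0.2,0,1],[0,0,-0.2,0,1],[0,0,0,0,1],[0,0,0,0,1]]]'; python3 go.py 0.54 0.24 0.44 -95.4
```

```text
clock: 55.63
tool_pos: [0.625, 0.2599, 0.2624]
orientation: [179.9, 0.0, -35.1]
force: [-0.3, -0.1, -1.4]
opening: 0.0807
gripper_force: 0.0
clock: 56.22
tool_pos: [0.6255, 0.2601, 0.4477]
orientation: [-179.6, -0.1, -35.0]
force: [1.1, 0.1, -0.7]
opening: 0.088
gripper_force: 0.0
56.2167 at [0.6255 0.2601 0.4477] [-1.7963e+02 -1.4000e-01 -3.5050e+01] open 0.088 F [ 1.1  0.1 -0.7]
units [-0.292  0.328  0.036]  spin 0.6706
```

```bash
python3 -m creep '[[[0,0,0,0.079,1],[0,0,0,0.079,1],[0,0,0,0.079,1],[0,0,0,0.079,1],[0,0,0,0.079,1],[0,0,0,0.079,1],[0,0,0,0.079,1],[0,0,0,0.079,1]]]'; python3 -m creep '[[[0,0,0,0.039,1],[0.03,0.2,0,0,1],[0.03,0.2,0,0,1],[0,0,0,0,1],[0,0,0,0,1],[0,0,0,0,1]]]'
cat > m.py <<'E'
from h import *
p=shot("wrist"); save(p,"m1.png"); print(np.round(tcp()[:3,3],4)); H=handle_pts()+[0,0,.08]
for a in (-.7,.7,-.9,-.55):
    r,s=fit(p,H,(.6248,.2595,a),span=(.005,.005,.15)); print("handle",np.round(r,4),round(s),np.degrees(r[2]).round(1))
for dz in(.004,.01,.02):
    r,s=fit(p,H+[0,0,dz],(.6248,.2595,-.7),span=(.005,.005,.2)); print(" dz",dz,np.round(r,4),round(s))
for x0 in(.691,.70):
  for z in(.192,): r,s=fit(p,circ(.02,z),(x0,.087,0),yaw=False,span=(.012,.008,0)); print("pump",np.round(r,4),round(s))
for z in(.094,):
  for i in range(4):
    j=(.6014+.0044*i,.0253+.0468*i); C=circ(.02,z); q,s=fit(p,C,(*j,0),yaw=False,span=(.004,.004,0)); print("jar",np.round(q,4),round(s))
P={n:shot(n) for n in("scene","top")}; P["w"]=p
for q in("pump_top","carrier_tab","spindle_seat"):
    uv={n:[r for r in nets.landmark_of(P[n],q) if r["confidence"]>.3] for n in P}
    print(q,{n:(np.round(v[0]["uv"]).tolist(),round(v[0]["confidence"],2)) for n,v in uv.items() if v}, np.round(tri([P[n] for n in uv if uv[n]],[uv[n][0]["uv"] for n in uv if uv[n]]),4))
E
python3 m.py
```

```text
clock: 56.88
tool_pos: [0.6251, 0.26, 0.4422]
orientation: [179.9, -0.1, -92.3]
force: [-0.5, 0.1, 0.2]
opening: 0.0876
gripper_force: 0.0
clock: 57.38
tool_pos: [0.5444, 0.2559, 0.4435]
orientation: [-180.0, -0.0, -95.4]
force: [1.3, 0.2, -1.2]
opening: 0.0874
gripper_force: 0.0
[0.5448 0.2559 0.4433]
handle [ 0.6222  0.2578 -0.6654] 125 -38.1
handle [0.6218 0.258  0.9265] 89 53.1
handle [ 0.6222  0.2579 -0.6613] 125 -37.9
handle [ 0.6222  0.2578 -0.6638] 125 -38.0
 dz 0.004 [ 0.6212  0.2567 -0.6681] 119
 dz 0.01 [ 0.6191  0.2561 -0.6597] 104
 dz 0.02 [ 0.6136  0.2535 -0.6755] 96
pump [0.6867 0.0904 0.    ] 40
pump [0.6867 0.0904 0.    ] 40
jar [0.6014 0.0253 0.    ] 0
jar [0.6083 0.0722 0.    ] 44
jar [0.612  0.1181 0.    ] 109
jar [0.6185 0.1574 0.    ] 98
pump_top {'scene': ([398.0, 188.0], 0.78), 'top': ([302.0, 136.0], 0.86), 'w': ([250.0, 97.0], 0.37)} [0.6547 0.1334 0.1536]
carrier_tab {'scene': ([345.0, 228.0], 0.78), 'top': ([345.0, 178.0], 0.94)} [ 0.6079 -0.0236  0.1147]
spindle_seat {'scene': ([398.0, 187.0], 0.41), 'w': ([249.0, 190.0], 0.66)} [0.6182 0.2608 0.0869]
```

```bash
python3 go.py 0.65 0.10 0.45; python3 -m creep '[[[0.15,-0.11,-0.03,0,1],[0.15,-0.11,0,0,1],[0.15,-0.11,0,0,1],[0.15,-0.11,0,0,1],[0.13,-0.15,0,0,1],[0,0,0,0,1],[0,0,0,0,1],[0,0,0,0,1]]]'
cat > pm.py <<'E'
from h import *
p=shot("wrist"); print(np.round(tcp()[:3,3],4))
L=[r for r in nets.landmark_of(p,"pump_top")][:2]; print([(np.round(r["uv"]),r["confidence"],np.round(at_z(p,r["uv"],.192),4)) for r in L])
for z in(.188,.192,.196):
  for x0 in(.688,.697): r,s=fit(p,circ(.02,z),(x0,.088,0),yaw=False,span=(.01,.008,0)); print("pump",z,np.round(r,4),round(s))
for i in range(4):
    j=(.6014+.0044*i,.0253+.0468*i); C=circ(.02,.094); q,s=fit(p,C,(*j,0),yaw=False,span=(.004,.004,0)); print("jar",np.round(q,4),round(s))
E
python3 pm.py
```

```text
57.9833 at [0.5446 0.2557 0.4435] [180.    -0.   -95.45] open 0.0875 F [0.9 0.5 0.3]
units [ 0.725 -0.599 -0.033]  spin 
clock: 58.65
tool_pos: [0.6481, 0.099, 0.4492]
orientation: [180.0, -0.0, -95.5]
force: [-0.3, 1.0, 0.3]
opening: 0.0875
gripper_force: 0.0
[0.6478 0.0996 0.4495]
[(array([259., 195.]), 0.58, array([0.6916, 0.085 , 0.192 ]))]
pump 0.188 [0.6928 0.0874 0.    ] 87
pump 0.188 [0.6928 0.0873 0.    ] 87
pump 0.192 [0.6917 0.0857 0.    ] 86
pump 0.192 [0.6917 0.0858 0.    ] 86
pump 0.196 [0.6906 0.0843 0.    ] 83
pump 0.196 [0.6906 0.0844 0.    ] 83
jar [0.601  0.0242 0.    ] 134
jar [0.6034 0.0703 0.    ] 140
jar [0.6128 0.1189 0.    ] 141
jar [0.6108 0.1633 0.    ] 141
```

```bash
python3 go.py 0.692 0.086 0.38; python3 -m creep '[[[0.05,-0.11,0,0,0],[0.035,-0.11,0,0,0],[0,0,0,0,0],[0,0,0,0,0],[0,0,0,0,0],[0,0,0,0,0],[0,0,0,0,0],[0,0,0,0,0]]]';python3 -m creep '[[[0,0,0.1,0,0],[0,0,0.15,0,0],[0,0,0.05,0,0],[0,0,0,0,0],[0,0,0,0,0],[0,0,0,0,0],[0,0,0,0,0],[0,0,0,0,0]]]';python3 go.py 0.692 0.086 0.38
```

```text
58.75 at [0.6477 0.1    0.4497] [-1.80e+02  1.00e-02 -9.54e+01] open 0.0878 F [ 0.9 -0.4 -0.6]
units [ 0.049 -0.227  0.348]  spin 
clock: 59.42
tool_pos: [0.6898, 0.0786, 0.4501]
orientation: [-180.0, 0.0, -95.4]
force: [0.4, -0.2, 0.0]
opening: 0.0401
gripper_force: 0.0
clock: 60.08
tool_pos: [0.6906, 0.0781, 0.3911]
orientation: [-179.9, 0.0, -95.4]
force: [-0.3, -0.4, 0.4]
opening: 0.0005
gripper_force: 0.0
60.0833 at [0.6906 0.0781 0.3911] [-1.7988e+02  4.0000e-02 -9.5440e+01] open 0.0005 F [-0.3 -0.4  0.4]
units [-0.04  -0.003  0.056]  spin
```

```bash
python3 -m creep '[[[-0.04,0,0.05,0,0],[0,0,0.03,0,0],[0,0,0.02,0,0],[0,0,0,0,0],[0,0,0,0,0]]]';python3 go.py 0.692 0.086 0.358;python3 -m creep '[[[0,0,0.02,0,0],[0,0,0.02,0,0],[0,0,0,0,0],[0,0,0,0,0]]]'
```

```text
clock: 60.5
tool_pos: [0.691, 0.0862, 0.3692]
orientation: [180.0, -0.0, -95.4]
force: [-1.4, 0.8, 2.0]
opening: 0.0006
gripper_force: 0.8
60.5 at [0.691  0.0862 0.3692] [ 1.7996e+02 -2.0000e-02 -9.5430e+01] open 0.0006 F [-1.4  0.8  2. ]
units [ 0.001 -0.005  0.056]  spin 
clock: 60.83
tool_pos: [0.6913, 0.0861, 0.3619]
orientation: [-180.0, 0.0, -95.4]
force: [0.9, -0.0, 3.9]
opening: 0.0003
gripper_force: 2.1
```

```bash
python3 -m creep '[[[0,0,0.015,0,0],[0,0,0.01,0,0],[0,0,0,0,0],[0,0,0,0,0]]]';python3 -m creep '[[[0,0,0.01,0,0],[0,0,0,0,0],[0,0,0,0,0]]]'
```

```text
clock: 61.17
tool_pos: [0.6911, 0.086, 0.3584]
orientation: [-179.9, 0.0, -95.4]
force: [-3.2, 1.3, 9.8]
opening: 0.0005
gripper_force: 5.2
clock: 61.42
tool_pos: [0.691, 0.086, 0.3582]
orientation: [-179.8, 0.0, -95.4]
force: [-6.8, 1.2, 18.6]
opening: 0.0007
gripper_force: 9.6
```

```bash
python3 -m creep '[[[0,0,-0.05,0,0],[0,0,-0.05,0,0],[0,0,-0.1,0,0],[0,0,-0.15,0,0],[0,0,-0.1,0,0],[0.05,0.1,0,0,0],[0.05,0.1,0,0,0],[0,0,0,0,0]]]'; python3 -m creep '[[[0,0,0,0,0],[0,0,0,0,0]]]';python3 pm.py; python3 - <<'E'
from h import *
P={n:shot(n) for n in("scene","top")}
for q,z in dict(jar0=.024,handle=.08,carrier_tab=.102,dish=0,forceps=0,wash_bottle=0,slide_box=0).items():
    for n,p in P.items(): print(q,n,[(round(r["confidence"],2),np.round(at_z(p,r["uv"],z)[:2],3).tolist()) for r in nets.landmark_of(p,q)[:4] if r["confidence"]>.4])
E
```

```text
clock: 62.08
tool_pos: [0.6467, 0.0687, 0.4454]
orientation: [179.9, 0.0, -95.5]
force: [0.1, -0.9, 0.8]
opening: 0.0003
gripper_force: 0.0
clock: 62.25
tool_pos: [0.6495, 0.0699, 0.4445]
orientation: [180.0, -0.0, -95.5]
force: [-0.8, 0.1, -0.4]
opening: 0.0007
gripper_force: 0.0
[0.6497 0.0701 0.4442]
[(array([265., 234.]), 0.66, array([0.6921, 0.0855, 0.192 ]))]
pump 0.188 [0.6829 0.0783 0.    ] 92
pump 0.188 [0.6881 0.0777 0.    ] 93
pump 0.192 [0.6864 0.0761 0.    ] 89
pump 0.192 [0.6864 0.0761 0.    ] 89
pump 0.196 [0.6876 0.0739 0.    ] 87
pump 0.196 [0.6874 0.0739 0.    ] 87
jar [0.6014 0.0233 0.    ] 144
jar [0.6033 0.0718 0.    ] 140
jar [0.6088 0.1185 0.    ] 130
jar [0.6236 0.1637 0.    ] 63
jar0 scene [(0.88, [0.605, 0.023]), (0.81, [0.607, 0.118]), (0.79, [0.604, 0.066]), (0.61, [0.588, 0.177])]
jar0 top [(0.72, [0.61, 0.033]), (0.68, [0.607, 0.165])]
handle scene [(0.52, [0.637, 0.089])]
handle top [(0.59, [0.618, 0.26])]
carrier_tab scene [(0.96, [0.598, -0.011])]
carrier_tab top [(0.64, [0.61, -0.021])]
dish scene [(0.93, [0.409, 0.065])]
dish top [(0.9, [0.414, 0.07]), (0.45, [0.623, 0.175])]
forceps scene [(0.62, [0.369, -0.117])]
forceps top [(0.66, [0.675, -0.372]), (0.63, [0.382, -0.126])]
wash_bottle scene [(0.61, [0.673, -0.372])]
wash_bottle top [(0.93, [0.675, -0.366])]
slide_box scene [(0.51, [0.527, 0.379])]
slide_box top []
```

```bash
python3 -c "
from plant import workorder; print(workorder.close_job())"
```

```text
the job is handed in; nothing more can be done
None
```

The job is handed in, with no verdict shown. All four jars are in the rack, the rack is at its stop and locked by the handle left on the spindle, and the canister cap was pressed fully and released, in the order asked. I checked the end state by measurement rather than by eye, and jar placement took one retry after a jar caught on a pocket rim.

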